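# Charge the mixing pot and set the dosing head back to its index

### The job

Charge the mixing pot for a dosing run: slacken the clamp knob first, swing the dosing head round to the front until it is over the push-button box, and stir the settled grinding balls loose with the stirring rod, round and round and down near the floor of the pot, until every ball has been shifted; then stand the rod back in its holder and put every pigment briquette in the pot. Swing the head back until its pointer meets the red index tab, retighten the knob firmly, and only then press the green start button; leave the index tab and the other things on the table where they are.

Things in the scene. Friction and masses are not known exactly. Their poses are not given: they have to be found in the camera images.
- pot_floor (a point): Fixed point: centre of the inner floor of the open steel mixing pot. The pot is bolted to a grey dosing stand and does not move. Inside it is 150 mm wide at the floor and 161 mm at the rim; the rim is 61 mm above this point, the wall 4 mm thick. z is up; this frame has the stand's axes: the stand's column stands 158 mm along -y of this point and the push-button box lies along -x of the column.
- dosing_head (a joint): Swing of the blue dosing head about the vertical column, rad, growing anticlockwise seen from above. At 0 the arm points along +y of pot_floor's frame with its nozzle over the middle of the pot; at 1.57 the arm points along -x, over the push-button box in front of the column. Stops at -0.4 and 1.65. When the knob is slack it turns with light steady friction (0.5 N m, about 3 N at the hand grip) and stays where it is left; when the knob is tight a brake holds it.
- head_grip (a point): Middle of the black upright hand grip on the outer end of the dosing head, 158 mm from the column axis: a plastic cylinder 20 mm thick and 60 mm tall, its top 28 mm above this point. Take it from above. The nozzle underneath clears the pot's rim by 11 mm.
- clamp_knob (a joint): Turn of the black clamp knob on top of the column, rad: 0 fully slack, growing clockwise seen from above, stop at 1.4. The brake begins to bite at about 0.5 and holds firmly from 1.05 on; it turns with 0.2 to 0.4 N m and stays where it is left. At the start it is tight.
- knob_grip (a point): Middle of the knob's bar, on the column axis: the bar is 60 mm long along x of this frame, 15 mm thick (y) and 28 mm tall; its top is 14 mm above this point, and 13 mm below this point it joins a round flange 40 mm wide. Grip it from above across its thickness and turn it. It rides on the head, so it also turns as the head swings.
- index_mark (a point): The inner edge of the red index tab (5 mm wide, 18 mm tall), 57 mm from the column axis, on the robot side of the aluminium angle disc (120 mm wide, its top 141 mm above the table, overhanging the near end of the mat: come at briquettes near it leaning away). The tab is set up to 0.36 rad either side of the -x direction from the column, and that is the angle at which dosing_head must stand. Leave it alone.
- pointer_tip (a point): Tip of the white pointer with a red line that rides on the dosing head just above the disc, 57 mm from the column axis, at right angles to the arm. It meets index_mark when the head stands at the mark.
- start_button_top (a point): Top of the green push button on the grey box in front of the column, 26 mm wide; it is pressed straight down.
- start_button (a joint): Travel of the green button, m: 0 out, 0.005 fully pressed (4.5 N); it springs back.
- rod_grip (a point): Middle of the stirring rod's orange handle, on its axis, 85 mm above the rod's tip; z points from tip to handle. The handle is a square bar, 18 mm across its flats (facing x and y of this frame), reaching 31 mm below and above this point; below it are a steel shaft and a black rubber foot 14 mm thick. 116 mm long, 70 g. It stands a little loose in its holder. Hold it firmly by two flats.
- rod_tip (a point): The lower end of the stirring rod (centre of the rubber foot's underside).
- holder_mouth (a point): Centre of the flared mouth of the fixed aluminium rod holder, 57 mm above the table: mouth 44 mm wide, narrowing over 12 mm to a bore of 22 mm; bore floor 51 mm below this point. It is a loose fit: the rod may lean up to 0.3 rad in it.
- briquette0_mid (a point): Centre of a rust-red pigment briquette, 26 x 60 x 20 mm (x, y, z), 30 to 56 g, lying flat on the black mat (2 mm thick). Two or three briquettes are there; the other is absent. The side of the fixed weighing cabinet (y = -0.11, from x = 0.5 on, with a latch 0.16 up) is close to the right of the mat: come at a briquette that lies near it leaning away from it.
- briquette1_mid (a point): Centre of another such pigment briquette (may be absent).
- briquette2_mid (a point): Centre of another such pigment briquette (may be absent).
- ball0_center (a point): Centre of a white ceramic grinding ball, 24 mm thick, 18 g, polished; it lies loose on the pot's floor and rolls when pushed. Held between the rod's foot and the pot's wall it can wedge: 24 mm is needed to pass.
- ball1_center (a point): Centre of another such grinding ball.
- ball2_center (a point): Centre of another such grinding ball.
- ball3_center (a point): Centre of another such grinding ball.
- ball4_center (a point): Centre of another such grinding ball.
- ball5_center (a point): Centre of another such grinding ball.
- mouse: White computer mouse, 110 x 62 x 45 mm, on the table; bystander.
- tin_blue: Blue sample tin, 59 mm wide, 56 mm tall, standing behind the stand; bystander. A weighing cabinet about 0.2 m tall stands to the right of it and a monitor behind; both are fixed.

How it is judged:
By the outcome, as a careful person would: the job done as asked, in the order asked, and still so for the second after the job is handed in, with the robot touching nothing.
Of briquette0, briquette1, briquette2 only 2 to 3 are there at a start; the rules pass over those that are not, and their reading is None.
At some moment in a run one of briquette0, briquette1, briquette2 may be knocked a few centimetres aside while the robot is not near it.
It also fails if it takes over 210 s, if anything falls off the work surface, if the arm or the gripper's body presses on something with over 40 N, if the wrist force passes 120 N, or if a joint passes its speed limit or range.

### The arm

A 6-joint arm with a two-finger parallel gripper is mounted at the origin on a cart in front of the work surface, level with it; the furniture and walls round the work are solid. World frame = base frame: x ahead of the robot, y to its left, z up, the work surface at z = 0. Lengths are in m, angles in rad, forces in N, time in s.
With the tool pointing down it reaches from about 0.35 to 0.975 m from the base axis. Payload 4.9 kg.
Tool frame: the origin (TCP) lies between the finger pads; the fingertips stand 19 mm ahead of it and the grasp point (between the pads) is the TCP; z points along the fingers, y is the line along which they close (so a half turn about z gives the same grasp; the last joint's range is limited). The gripper opens to 85 mm and grips with 20 to 120 N. Pads are 22 mm wide; open, the fingers measure 114 mm over their backs; the gripper's body (76 mm by 85 mm) begins 54 mm behind the grasp point. The pads swing forward as they close: fully open they stand 13 mm farther back than shut.
Start: joints at [-1.443, 0.053, 1.613, -0, 1.476, -0.119], TCP at [0.153, -0.606, 0.25] pointing down, gripper open.
Joint ranges: [-3.01, 3.01], [-1.01, 2.22], [0.06, 2.58], [-1.02, 4.17], [0.09, 2.62], [-3.14, 3.14]. Speed limits (rad/s): [2.57, 2.57, 3.14, 3.14, 3.14, 3.14].

### API

Orientations are given as a rotation vector (axis times angle).
In Python, from station import ctrl gives the robot as it stands. The module is installed in compiled form; this text tells all that it offers.
- The arm moves only by the tool servo_tool, never from a script. Its argument "increments" is a list that holds one entry, the list of rows, each a list of 5 numbers: the finger opening in cm, from 0 to 8.54, then the shift along the tool's x, y, z in cm, then the turn about the tool's z in degrees. A call has 1 to 5 rows; each row is the pose to reach, as a shift and turn from the pose commanded when the call began, along the tool's axes at that moment; what a row does not reach only later rows make up. A row lasts 1/10 s, in which the tool goes at most 50 mm and 8.59 degrees, less where a joint would pass 70% of its speed; a pose out of reach is approached as far as the arm can. A call with a gripper value outside its range is refused whole. The fingers move at their own pace and stop on an object; "newtons" is the grip in N (left out, the last holds). Time passes only in rows, so rows that repeat a pose let the fingers close. It gives the time, the measured TCP pose, the force, the opening and the grip force at its end, in the units of the state.
- ctrl.get_obs(): the state, without advancing time (a new reading comes with each control period).
- ctrl.get_image(name): name is "scene" or "top" or "wrist"; returns a dict with "img" (384x512x3 uint8, red, green, blue), "fx", "fy", "cx", "cy" (pixels), "k1" (the pictures are not rectified: a ray, as slopes to the right and down, at radius r is drawn at 1 + k1 r^2 times it, then the intrinsics apply), "rvec" (rotation vector, rad) and "tvec" (3), from world to camera coordinates, as OpenCV has them; the wrist camera has in their place "mount" (4x4, takes a point from camera to tool coordinates, whose origin is the TCP and whose axes are the flange's). Camera axes: x right, y down, z forward; pixel columns grow to the right and rows downward; lengths in m; the calibration is good to about 2 mm. A picture is of the moment at which its call begins: read the wrist's pose just before it. There is no depth.
- ctrl.finish_job(): hands the job in; it is judged then, once.
The state is a dict: "t": time; "q": joint angles; "dq": joint speeds; "effort": joint torques, N m; "tool_pos": TCP position; "tool_rot": TCP orientation; "contact_force": force on the tool from outside, world axes, zero at the start; "wrist_torque": the same for the moment, N m; "opening": finger opening in m; "grip_force": force on a finger pad.
Only numpy, scipy, OpenCV 4.12 (cv2) and the standard library are available. Lean on these libraries where they do the work, as an engineer would, in place of code of your own. Each camera call takes 0.05 s, during which the arm holds its last target. There are 200 camera calls.

## Working session

There is one attempt and no reset: what is moved stays moved. The work goes in short steps, Python scripts to look and compute and a tool call to move; the robot and the scene stay as the last step left them, time stands still between calls to the robot, and variables do not carry over. Pictures are saved under pics/ and viewed, at most 14 in all, crops included, and the job is handed in when it is done.

Besides the shell and the picture viewer there is one more tool, called after "Emit:" as name([rows], argument=value, ...), one row to a line, values as JSON. servo_tool: Moves the arm, as the interface text tells. Its arguments: {"type":"object","properties":{"increments":{"type":"array"},"newtons":{"type":"number"}},"required":["increments"]}

```bash
mkdir -p pics
cat > h.py <<'E'
import numpy as np, cv2
from scipy.spatial.transform import Rotation as R
from station import ctrl
def cam(n):
    o=ctrl.get_obs(); d=ctrl.get_image(n)
    if n=='wrist':
        T=np.eye(4); T[:3,:3]=R.from_rotvec(o['tool_rot']).as_matrix(); T[:3,3]=o['tool_pos']
        M=T@np.array(d['mount'])
        C=M[:3,3]; Rw=M[:3,:3]
    else:
        Rc=R.from_rotvec(np.ravel(d['rvec'])).as_matrix(); Rw=Rc.T; C=-Rw@np.ravel(d['tvec'])
    return dict(img=d['img'],K=[float(d[k]) for k in('fx','fy','cx','cy','k1')],C=C,Rw=Rw)
def save(c,f,crop=None,s=1):
    im=c['img'][:,:,::-1]
    if crop: x0,y0,x1,y1=crop; im=im[y0:y1,x0:x1]
    cv2.imwrite('pics/'+f,cv2.resize(im,None,fx=s,fy=s,interpolation=cv2.INTER_CUBIC))
    np.savez('pics/'+f[:-4]+'.npz',**c)
def ld(f): return dict(np.load('pics/'+f+'.npz'))
def px(c,u,v,z):
    fx,fy,cx,cy,k=c['K']; a=np.array([(u-cx)/fx,(v-cy)/fy]); b=a.copy()
    for _ in range(20): b=a/(1+k*(b@b))
    r=c['Rw']@np.array([b[0],b[1],1]); return (c['C']+r*(z-c['C'][2])/r[2])
def pj(c,p):
    fx,fy,cx,cy,k=c['K']; q=c['Rw'].T@(np.array(p)-c['C']); b=q[:2]/q[2]; b=b*(1+k*(b@b))
    return np.array([b[0]*fx+cx,b[1]*fy+cy])
E
python3 - <<'E'
from h import *
for n in('top','scene'):
    c=cam(n); save(c,n+'0.png',s=1.5); print(n,c['K'],c['C'])
o=ctrl.get_obs(); print({k:np.round(v,3) for k,v in o.items()})
E
```

```text
top [442.9270023581596, 442.9270023581596, 255.67369716894206, 194.24886735874972, 0.04152093227202053] [0.48843311 0.1253516  1.1893021 ]
scene [467.94365236834614, 467.94365236834614, 257.71758592038987, 188.89463506707136, -0.09435418639620959] [0.02005041 0.84628592 1.08564116]
{'t': np.float64(0.1), 'q': array([-1.443,  0.053,  1.614,  0.   ,  1.476, -0.119]), 'dq': array([-0.002, -0.001, -0.003,  0.001,  0.001, -0.001]), 'effort': array([-2.0000e-03, -3.9491e+01, -3.7136e+01, -0.0000e+00,  4.0000e-03,
       -0.0000e+00]), 'tool_pos': array([ 0.153, -0.606,  0.249]), 'tool_rot': array([-3.116, -0.386,  0.   ]), 'contact_force': array([-0.128, -0.593,  0.534]), 'wrist_torque': array([-0.004, -0.022,  0.022]), 'grip_force': np.float64(0.0), 'opening': np.float64(0.085)}
```

View pics/top0.png

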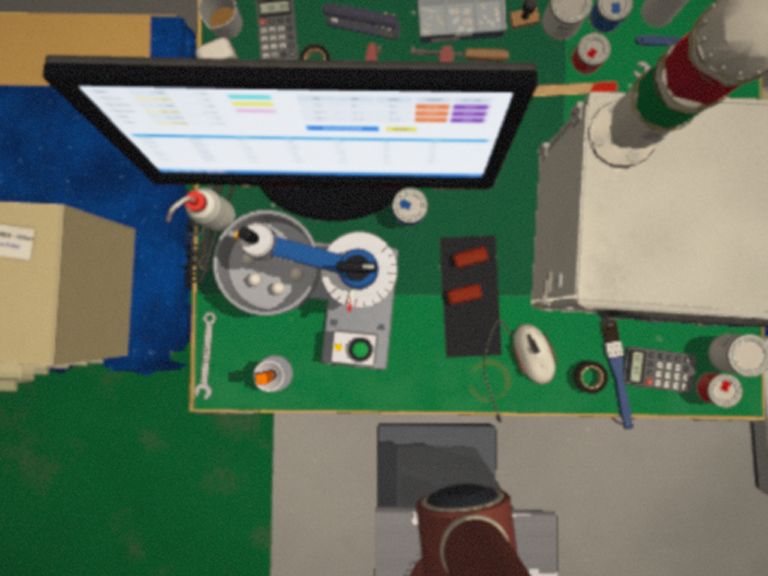

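View pics/scene0.png

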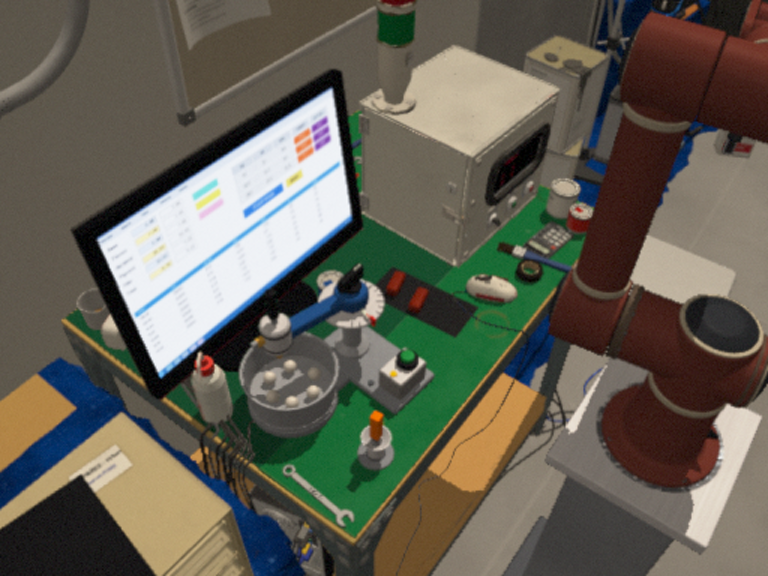

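Run:
```python
from h import *
c=ld('top0');save(c,'top1.png',(138,130,338,270),4)
c=ld('scene0');save(c,'scene1.png',(150,165,330,320),3.8)
```

```text
(no output)
```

View pics/top1.png

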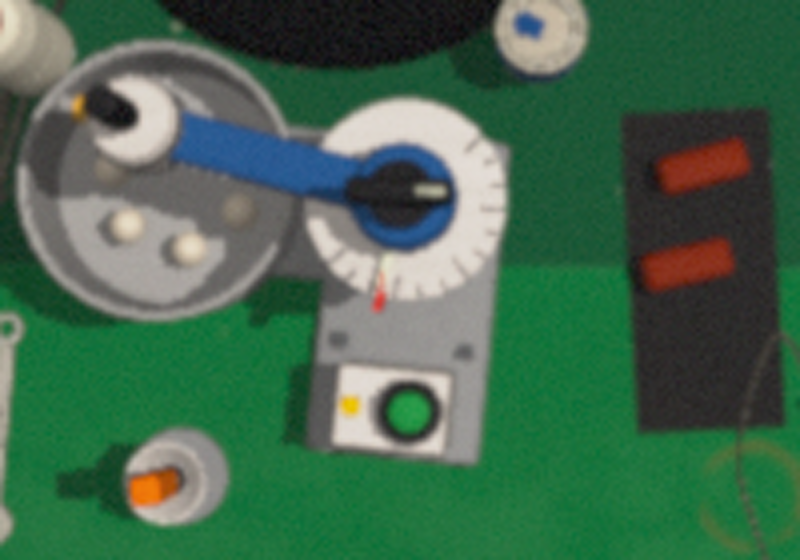

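View pics/scene1.png

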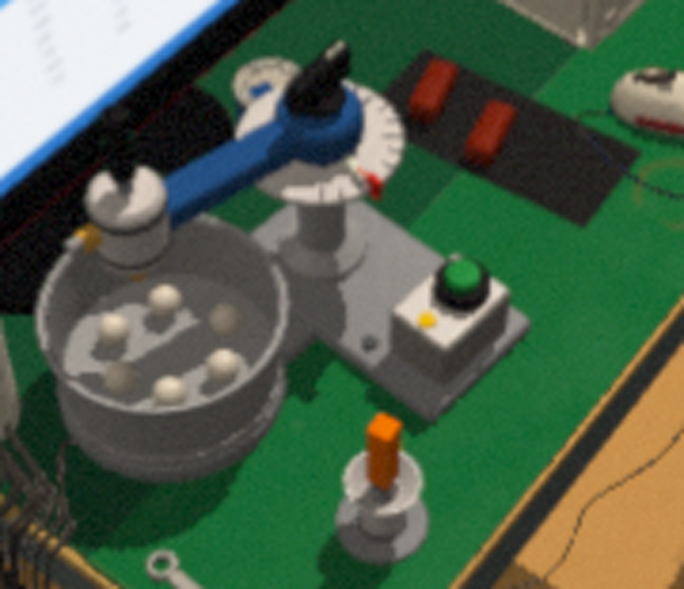

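```bash
cat >> h.py <<'E'
def tri(c1,u1,c2,u2):
    A=[];b=[]
    for c,u in((c1,u1),(c2,u2)):
        p=px(c,u[0],u[1],0); d=p-c['C']; d/=np.linalg.norm(d); P=np.eye(3)-np.outer(d,d); A.append(P); b.append(P@c['C'])
    x=np.linalg.lstsq(np.vstack(A),np.hstack(b),rcond=None)[0]
    return x, pj(c1,x)-u1
E
python3 - <<'E'
from h import *
np.set_printoptions(precision=4,suppress=True)
t=ld('top0');s=ld('scene0')
T=lambda u,v:np.array([138+u/4,130+v/4]); S=lambda u,v:np.array([150+u/3.8,165+v/3.8])
for n,a,b in [('knobtop',(400,190),(318,75)),('griptop',(98,100),(118,120)),('button',(409,411),(463,275)),('mouth',(177,475),(382,483)),('rodtop',(146,490),(386,420)),('tabtop',(379,304),(374,175)),('b0',(703,164),(434,88)),('b1',(687,262),(493,129)),('rim',(157,180),(162,312)),
 ('ballA',(128,225),(170,391)),('ballB',(189,248),(223,365)),('ballC',(238,210),(223,318)),('ballD',(110,172),(113,328))]:
    print(n,*tri(t,T(*a),s,S(*b)))
for n,a,z in [('disc',(405,200),.141),('mouth',(177,475),.057),('b0',(703,164),.022),('b1',(687,262),.022),('matc',(703,270),.002),('matNW',(623,116),.002),('matSW',(640,432),.002),('matSE',(783,424),.002),('matNE',(770,108),.002),('b0l',(658,180),.022),('b0r',(748,150),.022),('b1l',(640,275),.022),('b1r',(733,250),.022)]: print(n,px(t,*T(*a),z))
E
```

```text
knobtop [0.5669 0.1834 0.2046] [-0.3141 -0.4787]
griptop [0.606  0.3376 0.2656] [0.2661 0.3767]
button [0.4382 0.1832 0.0805] [-0.2343 -0.3714]
mouth [0.3944 0.335  0.0422] [-0.4231 -0.6583]
rodtop [0.3913 0.3377 0.1251] [-0.2065 -0.3229]
tabtop [0.505  0.1984 0.1562] [-0.6003 -0.9202]
b0 [ 0.6003 -0.0071  0.0133] [-0.0689 -0.1068]
b1 [0.5344 0.0029 0.0149] [0.084  0.1311]
rim [0.5811 0.3421 0.0894] [-0.3918 -0.5633]
ballA [0.555  0.3685 0.0471] [-0.3293 -0.4733]
ballB [0.5405 0.3289 0.0462] [-0.3094 -0.4547]
ballC [0.566  0.2978 0.0473] [-0.4709 -0.6938]
ballD [0.5897 0.3734 0.0961] [-1.7383 -2.3917]
disc [0.5649 0.1834 0.141 ]
mouth [0.394  0.3312 0.057 ]
b0 [ 0.5992 -0.0063  0.022 ]
b1 [0.5345 0.0039 0.022 ]
matc [ 0.53   -0.0089  0.002 ]
matNW [0.6329 0.0452 0.002 ]
matSW [0.4216 0.0324 0.002 ]
matSE [ 0.4281 -0.0624  0.002 ]
matNE [ 0.6391 -0.053   0.002 ]
b0l [0.5884 0.0232 0.022 ]
b0r [ 0.6087 -0.0357  0.022 ]
b1l [0.5256 0.0346 0.022 ]
b1r [ 0.5427 -0.0262  0.022 ]
```

Emit:
servo_tool([
  [[8.5,3.6,-2.3,-1,-8.5],[8.5,7.2,-4.6,-2,-17],[8.5,10.8,-6.9,-3,-25.5],[8.5,14.5,-9.2,-4,-34],[8.5,18.1,-11.5,-5,-42.9]],
], newtons=60)

```text
t: 0.6
tool_pos: [0.3009, -0.4487, 0.3001]
tool_rot: [-2.759, -1.5, -0.0]
contact_force: [0.6, -0.5, -0.5]
opening: 0.0853
grip_force: 0.0
```

Emit:
servo_tool([
  [[8.5,4.6,-0.2,0,-8.2],[8.5,9.3,-0.3,0,-16.4],[8.5,14,-0.5,0,-24.7],[8.5,18.6,-0.6,0,-33],[8.5,23.3,-0.8,0,-33]],
])

```text
t: 1.1
tool_pos: [0.4217, -0.2493, 0.2999]
tool_rot: [-2.224, -2.218, -0.0]
contact_force: [0.2, -0.9, 0.1]
opening: 0.085
grip_force: 0.0
```

Emit:
servo_tool([
  [[8.5,4.6,1.5,0,0],[8.5,9.2,3,0,0],[8.5,13.8,4.5,0,0],[8.5,18.4,6,0,0],[8.5,23,7.5,0,0]],
])

```text
t: 1.6
tool_pos: [0.4971, -0.0197, 0.2997]
tool_rot: [-2.227, -2.215, 0.001]
contact_force: [1.6, -0.7, 0.2]
opening: 0.0847
grip_force: 0.0
```

Emit:
servo_tool([
  [[8.5,4.5,1.5,0,0],[8.5,9,3,0,0],[8.5,13.5,4.5,0,0],[8.5,18,6,0,0],[8.5,20.2,6.9,0,0]],
])

```text
t: 2.1
tool_pos: [0.5672, 0.1836, 0.2994]
tool_rot: [-2.222, -2.219, 0.001]
contact_force: [-0.2, 0.7, -0.9]
opening: 0.0855
grip_force: 0.0
```

Run:
```python
from h import *
np.set_printoptions(precision=4,suppress=True)
o=ctrl.get_obs();print(o['tool_pos'],o['tool_rot'],o['q'])
print(np.array(ctrl.get_image('wrist')['mount']))
c=cam('wrist');save(c,'w1.png',s=1.25)
print(c['C'],pj(c,(.566,.183,.205)))
```

```text
[0.5672 0.1836 0.2994] [-2.2222 -2.2188  0.0008] [ 0.1879 -0.0392  1.6239  0.0008  1.558   0.1894]
[[ 0.0005 -0.9566 -0.2915  0.0736]
 [ 1.      0.0002  0.0011  0.0003]
 [-0.001  -0.2915  0.9566 -0.1248]
 [ 0.      0.      0.      1.    ]]
[0.5682 0.2585 0.4241] [254.6041 197.7002]
```

View pics/w1.png

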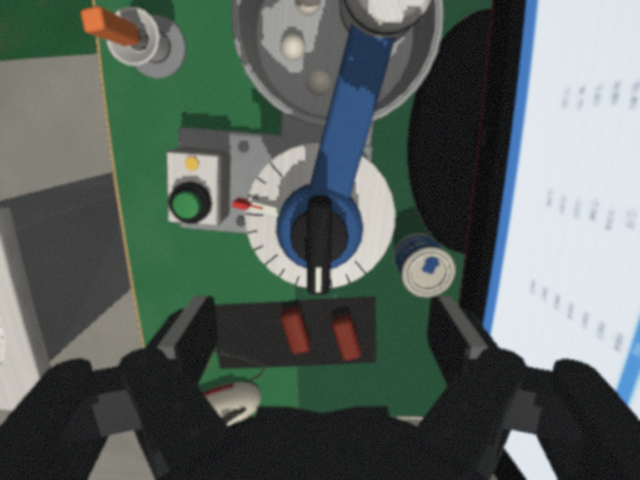

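Emit:
servo_tool([
  [[8.5,0,0,3,0],[6,0,0,6,0],[4,0,0,8,0],[3.5,0,0,9.5,0],[3.5,0,0,9.7,0]],
])

```text
t: 2.7
tool_pos: [0.5657, 0.1791, 0.2012]
tool_rot: [-2.226, -2.214, 0.007]
contact_force: [-3.6, -1.6, -1.2]
opening: 0.0364
grip_force: 59.9
```

Emit:
servo_tool([
  [[0.5,0,0,0,0],[0.5,0,0,0,0],[0.5,0,0,0,0],[0.5,0,0,0,0],[0.5,0,0,0,0]],
], newtons=80)

```text
t: 3.2
tool_pos: [0.5657, 0.1791, 0.2015]
tool_rot: [-2.226, -2.215, 0.008]
contact_force: [-4.2, -4.6, -7.7]
opening: 0.0352
grip_force: 80.6
```

Emit:
servo_tool([
  [[6,0,0,0,0],[6,0,0,0,0],[6,0.4,0.1,-2,0],[5,0.4,0.1,-2,0],[3,0.4,0.1,-1.3,0]],
])

```text
t: 3.7
tool_pos: [0.5704, 0.1848, 0.2197]
tool_rot: [2.223, 2.214, 0.01]
contact_force: [-0.1, 0.1, -0.2]
opening: 0.0365
grip_force: 0.0
```

Emit:
servo_tool([
  [[0.5,0,0,0,0],[0.5,0,0,0,0],[0.5,0,0,0,0],[0.5,0,0,0,0],[0.5,0,0,0,0]],
], newtons=80)

```text
t: 4.2
tool_pos: [0.5659, 0.1842, 0.2154]
tool_rot: [-2.223, -2.213, 0.008]
contact_force: [-8.0, -1.5, 4.5]
opening: 0.0132
grip_force: 80.2
```

Run:
```python
from h import *
print(ctrl.get_obs())
c=cam('wrist');save(c,'w2.png',(130,90,390,290),3)
```

```text
{'t': 4.2, 'q': array([1.89271902e-01, 1.02763369e-02, 1.71519540e+00, 8.36624801e-04,
       1.42320365e+00, 1.93942752e-01]), 'dq': array([ 1.70527823e-03,  5.24473187e-05, -7.04590377e-04,  1.02103568e-03,
       -1.09064413e-03,  1.85471410e-04]), 'effort': array([ -1.09688066, -34.15238142, -37.42243409,  -0.27614865,
        -2.21518166,  -0.15873267]), 'tool_pos': array([0.56586729, 0.18416901, 0.21536579]), 'tool_rot': array([-2.22346012, -2.21282009,  0.00848166]), 'contact_force': array([-8.0166071 , -1.54945783,  4.46482293]), 'wrist_torque': array([-0.13908312,  1.32264909, -0.16943011]), 'grip_force': 80.15389323234558, 'opening': 0.01323124199865868}
```

View pics/w2.png

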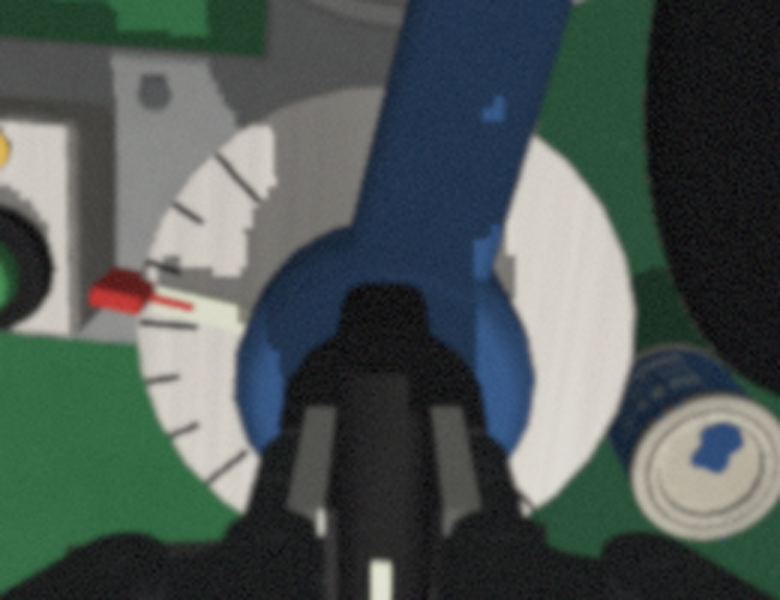

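Emit:
servo_tool([
  [[0.5,0,0,0,-8.5],[0.5,0,0,0,-17],[0.5,0,0,0,-25.5],[0.5,0,0,0,-34],[0.5,0,0,0,-42]],
])

```text
t: 4.75
tool_pos: [0.5664, 0.1844, 0.2154]
tool_rot: [-1.275, -2.866, 0.003]
contact_force: [-6.2, 0.3, 2.7]
opening: 0.0133
grip_force: 80.0
```

Emit:
servo_tool([
  [[0.5,0,0,0,-8],[0.5,0,0,0,-16],[0.5,0,0,0,-22],[0.5,0,0,0,-26],[0.5,0,0,0,-26]],
])

```text
t: 5.25
tool_pos: [0.5667, 0.1847, 0.2154]
tool_rot: [-0.603, -3.078, -0.0]
contact_force: [-5.4, 2.1, 2.4]
opening: 0.013
grip_force: 79.8
```

Run:
```python
from h import *
o=ctrl.get_obs();print(o['wrist_torque'],o['q'])
```

```text
[0.21943771 0.73559887 0.15762776] [ 0.18952999  0.01066843  1.71477113  0.00179961  1.42038843 -0.99454227]
```

Emit:
servo_tool([
  [[0.5,0,0,0,-3],[0.5,0,0,0,-6],[0.5,0,0,0,-6]],
])

```text
t: 5.55
tool_pos: [0.5667, 0.1848, 0.2154]
tool_rot: [-0.442, -3.106, -0.001]
contact_force: [-4.8, 2.5, 2.6]
opening: 0.0137
grip_force: 79.8
```

Run:
```python
from h import *
np.set_printoptions(precision=4,suppress=True)
o=ctrl.get_obs();print(o['wrist_torque'],o['tool_rot'],o['tool_pos'])
t=cam('top');s=cam('scene');save(t,'top2.png',(138,130,278,235),5.5);save(s,'scene2.png')
```

```text
[0.2881 0.6989 0.156 ] [-0.442  -3.1058 -0.0008] [0.5667 0.1848 0.2154]
```

View pics/top2.png

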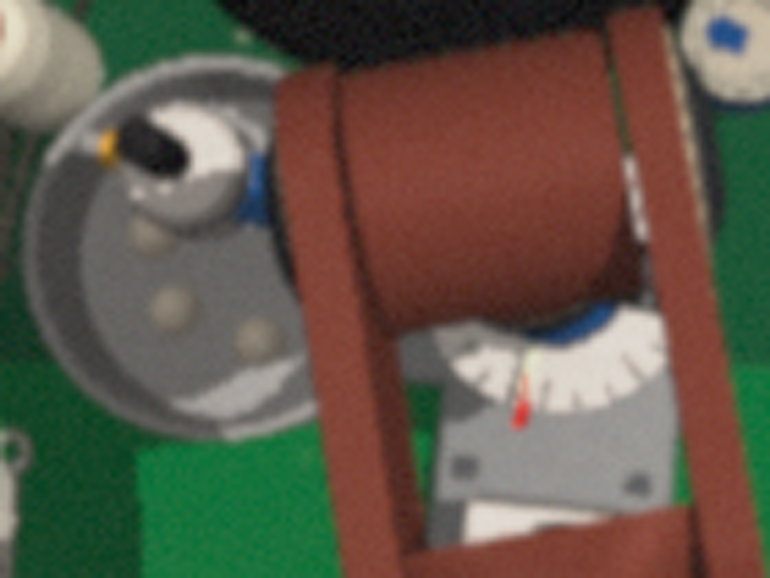

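Emit:
servo_tool([
  [[4,0,0,0,0],[4,0,0,0,0],[5,0,0,-4,0],[8,0,0,-8.5,0]],
])

```text
t: 6.05
tool_pos: [0.5671, 0.1837, 0.299]
tool_rot: [-0.444, -3.105, 0.003]
contact_force: [0.1, 0.0, 1.3]
opening: 0.0631
grip_force: 0.0
```

Emit:
servo_tool([
  [[8.5,0.1,3.2,-2,8.5],[8.5,0.2,6.4,-2,17],[8.5,0.3,9.6,-2,25.5],[8.5,0.4,12.8,-2,34],[8.5,0.5,15.8,-2,42.5]],
])

```text
t: 6.55
tool_pos: [0.6082, 0.3385, 0.321]
tool_rot: [1.55, 2.732, 0.0]
contact_force: [0.4, 0.9, -0.4]
opening: 0.085
grip_force: 0.0
```

Emit:
servo_tool([
  [[8.5,0,0,0,8.5],[8.5,0,0,0,17],[8.5,0,0,0,25.5],[8.5,0,0,0,31.3],[8.5,0,0,0,31.3]],
])

```text
t: 7.05
tool_pos: [0.6079, 0.3372, 0.3209]
tool_rot: [2.223, 2.22, -0.0]
contact_force: [0.2, 0.1, 0.1]
opening: 0.0848
grip_force: 0.0
```

Run:
```python
from h import *
np.set_printoptions(precision=4,suppress=True)
o=ctrl.get_obs();print(o['tool_rot'],o['tool_pos'])
c=cam('wrist');save(c,'w3.png',s=1.25)
print(pj(c,(.606,.338,.266))*1.25)
```

```text
[ 2.2226  2.2201 -0.0002] [0.6079 0.3372 0.3209]
[317.1606 265.8106]
```

View pics/w3.png

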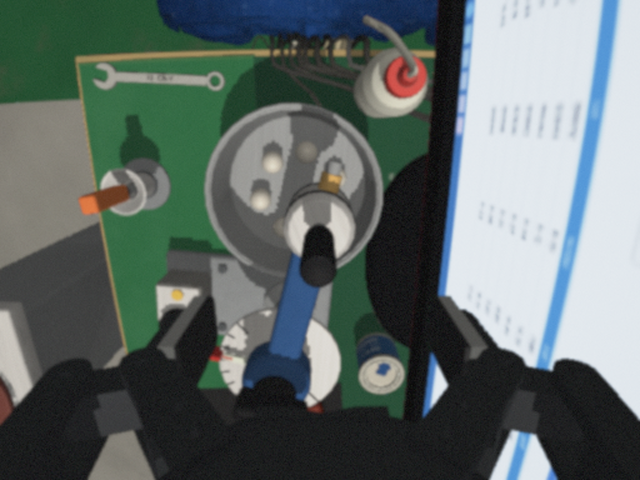

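Run:
```python
from h import *
np.set_printoptions(precision=4,suppress=True)
t=ld('top0');s=ld('scene0')
for a,b in [((156,184),(160,393)),((490,187),(360,222)),((46,60),(78,232)),((535,68),(338,72))]: print(tri(t,np.array(a)/1.5,s,np.array(b)/1.5))
print(ld('w3')['K'])
```

```text
(array([0.7071, 0.5203, 0.1122]), array([-0.8568, -1.0702]))
(array([ 0.7069, -0.0248,  0.1127]), array([-0.7534, -1.1665]))
(array([0.7767, 0.5235, 0.441 ]), array([0.9364, 1.0588]))
(array([ 0.771 , -0.0331,  0.4372]), array([1.3627, 2.4029]))
[293.3594 293.3594 257.4903 186.4728  -0.0734]
```

Emit:
servo_tool([
  [[8,0,0,3,0],[7,0.1,-0.1,5,0],[6,0.1,-0.1,7,0],[4,0.1,-0.1,7.6,0],[2,0.1,-0.1,7.6,0]],
], newtons=40)

```text
t: 7.6
tool_pos: [0.6062, 0.338, 0.2439]
tool_rot: [-2.221, -2.221, 0.004]
contact_force: [-0.4, 0.7, -0.2]
opening: 0.0317
grip_force: 0.0
```

Emit:
servo_tool([
  [[1,0,0,0,0],[1,0,0,0,0],[1,0,0,0,0],[1,0,0,0,0]],
])

```text
t: 8.0
tool_pos: [0.6069, 0.3383, 0.2462]
tool_rot: [2.222, 2.22, 0.001]
contact_force: [-1.0, -1.3, 1.2]
opening: 0.0191
grip_force: 40.1
```

Run:
```python
from h import *
np.set_printoptions(precision=2,suppress=True)
o=ctrl.get_obs();p=o['tool_pos'];print(o['tool_rot'],p*1000)
c=np.array([.5665,.1840]); d=p[:2]-c; r=np.hypot(*d); a=np.arctan2(d[1],d[0]); print(r,a)
for k in range(1,21):
    b=a+k*np.deg2rad(99)/20; e=c+.158*np.array([np.cos(b),np.sin(b)])-p[:2]; print(k,e[1]*100,e[0]*100)
```

```text
[2.22 2.22 0.  ] [606.88 338.26 246.21]
0.15945563024961876 1.3147817483361592
1 0.147404586941835 -1.3706722428888596
2 0.31946311236717984 -2.724379112352382
3 0.3740734781498112 -4.08788346971739
4 0.31082833208183613 -5.451014599177473
5 0.13019943533020273 -6.803604568925358
6 -0.16646585654630508 -8.135564076267865
7 -0.5769546438550877 -9.436957706226934
8 -1.098204989335072 -10.698078042254105
9 -1.7263287579031394 -11.909518076248416
10 -2.4566406192140846 -13.062241377753514
11 -3.283692996697063 -14.147649498924542
12 -4.201316702374813 -15.157646112474566
13 -5.202666954360674 -16.08469740417969
14 -6.280274433777438 -16.92188826946032
15 -7.426101000251872 -17.66297389485437
16 -8.6315996503893 -18.302426339623423
17 -9.887778271983166 -18.835475770028154
18 -11.185266718401149 -19.258146038696445
19 -12.514386702823455 -19.567284343688772
20 -13.865223990974872 -19.760584746026677
```

Emit:
servo_tool([
  [[1,0.15,-1.37,0,0],[1,0.32,-2.72,0,0],[1,0.37,-4.09,0,0],[1,0.31,-5.45,0,0],[1,0.13,-6.8,0,0]],
])

```text
t: 8.5
tool_pos: [0.5395, 0.3416, 0.2463]
tool_rot: [2.22, 2.222, 0.011]
contact_force: [5.9, 5.8, -3.6]
opening: 0.019
grip_force: 40.5
```

Run:
```python
from h import *
o=ctrl.get_obs();print(o['wrist_torque'],o['tool_pos'],o['opening'],o['contact_force'])
```

```text
[ 0.9030553  -0.69330539  0.46931152] [0.53953268 0.34163884 0.24629872] 0.01895114815436199 [ 5.87175892  5.80182635 -3.61633715]
```

Emit:
servo_tool([
  [[1,-0.3,-1.33,0,0],[1,-0.71,-2.63,0,0],[1,-1.23,-3.89,0,0],[1,-1.86,-5.11,0,0],[1,-2.59,-6.26,0,0]],
])

```text
t: 9.0
tool_pos: [0.4768, 0.315, 0.2465]
tool_rot: [2.221, 2.221, 0.01]
contact_force: [6.3, 4.8, -3.2]
opening: 0.0195
grip_force: 40.6
```

Emit:
servo_tool([
  [[1,-0.83,-1.09,0,0],[1,-1.74,-2.1,0,0],[1,-2.75,-3.02,0,0],[1,-3.82,-3.86,0,0],[1,-4.97,-4.6,0,0]],
])

```text
t: 9.5
tool_pos: [0.4311, 0.265, 0.2465]
tool_rot: [2.22, 2.221, 0.011]
contact_force: [6.2, 4.2, -2.4]
opening: 0.0188
grip_force: 40.6
```

Emit:
servo_tool([
  [[1,-1.2,-0.64,0,0],[1,-2.46,-1.17,0,0],[1,-3.76,-1.6,0,0],[1,-5.09,-1.91,0,0],[1,-6.44,-2.1,0,0]],
])

```text
t: 10.0
tool_pos: [0.4093, 0.201, 0.2465]
tool_rot: [-2.22, -2.221, -0.009]
contact_force: [2.1, 6.4, -1.8]
opening: 0.0193
grip_force: 40.4
```

Run:
```python
from h import *
o=ctrl.get_obs();print(o['wrist_torque'],o['tool_pos'],o['q'])
```

```text
[ 0.86629244 -0.17395289  0.04331002] [0.40925859 0.20102152 0.24651782] [ 0.29090083 -0.3730571   1.99715602  0.00382271  1.51291716  0.2900538 ]
```

Emit:
servo_tool([
  [[4,0,0,0,0],[5,0,0,-0.5,0],[6,0,0,-3,0],[8,0,0,-7,0],[8.5,0,0,-7.5,0]],
])

```text
t: 10.5
tool_pos: [0.411, 0.2009, 0.327]
tool_rot: [2.219, 2.217, 0.014]
contact_force: [-0.4, 0.2, 0.1]
opening: 0.0846
grip_force: 0.0
```

Emit:
servo_tool([
  [[8.5,4.5,-0.5,0,0],[8.5,9,-1,0,0],[8.5,13.4,-1.5,4,0],[8.5,13.4,-1.5,8,0],[8.5,13.4,-1.5,9,0]],
])

```text
t: 11.0
tool_pos: [0.3911, 0.3339, 0.2245]
tool_rot: [-2.218, -2.222, 0.015]
contact_force: [-0.0, 0.0, -1.0]
opening: 0.085
grip_force: 0.0
```

Run:
```python
from h import *
np.set_printoptions(precision=4,suppress=True)
o=ctrl.get_obs();print(o['tool_rot'],o['tool_pos'])
c=cam('wrist');save(c,'w4.png',(150,90,410,290),3)
print(pj(c,(.394,.333,.057)),pj(c,(.392,.337,.122)))
```

```text
[-2.218  -2.2219  0.015 ] [0.3911 0.3339 0.2245]
[261.0069 172.0666] [258.9005 187.2882]
```

View pics/w4.png

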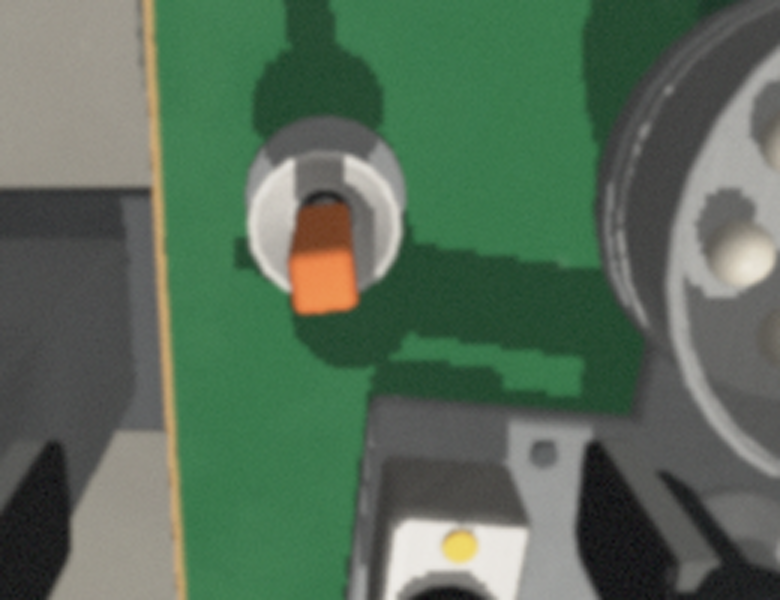

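Run:
```python
from h import *
np.set_printoptions(precision=4,suppress=True)
c=ld('w4');f=lambda u,v,z:px(c,150+u/3,90+v/3,z)
print('top',f(325,282,.122),'mouth',f(325,222,.057),f(248,222,.057),f(402,222,.057),f(325,152,.057),f(325,293,.057))
print('bottom of handle',f(325,226,.060))
P=np.array([[.6069,.3383],[.5395,.3416],[.4768,.3150],[.4311,.2650],[.4093,.2010]])
A=np.c_[2*P,np.ones(5)];x=np.linalg.lstsq(A,(P**2).sum(1),rcond=None)[0];print('col',x[:2],np.sqrt(x[2]+x[:2]@x[:2]))
```

```text
top [0.3915 0.3398 0.122 ] mouth [0.3912 0.3415 0.057 ] [0.3651 0.3414 0.057 ] [0.4174 0.3416 0.057 ] [0.3912 0.3652 0.057 ] [0.3913 0.3162 0.057 ]
bottom of handle [0.3912 0.3408 0.06  ]
col [0.5676 0.1847] 0.15880884125969844
```

Emit:
servo_tool([
  [[6,0.3,0,2.5,-2.4],[5,0.6,0,6,-4.6],[5,0.6,0,10,-4.6],[5,0.6,0,12.2,-4.6],[5,0.6,0,12.5,-4.6]],
])

```text
t: 11.55
tool_pos: [0.3936, 0.3386, 0.104]
tool_rot: [-2.133, -2.306, 0.006]
contact_force: [0.1, -0.1, -0.2]
opening: 0.05
grip_force: 0.0
```

Emit:
servo_tool([
  [[1,0,0,0,0],[1,0,0,0,0],[1,0,0,0,0],[1,0,0,0,0],[1,0,0,0,0]],
], newtons=100)

```text
t: 12.05
tool_pos: [0.3958, 0.3408, 0.1086]
tool_rot: [2.131, 2.307, 0.007]
contact_force: [-1.1, -0.6, 6.6]
opening: 0.0169
grip_force: 97.5
```

Run:
```python
from h import *
np.set_printoptions(precision=4,suppress=True)
s=ld('scene0')
S=lambda u,v:(150+u/3.8,165+v/3.8)
for z in(.042,.047):
  for p in[(164,298),(223,318),(223,364),(170,390),(118,378),(113,326)]:
    q=px(s,*S(*p),z)[:2]; d=q-[.5825,.342]; print(z,q,np.hypot(*d),np.degrees(np.arctan2(d[1],d[0])))
c=ld('w3')
# rim circle from w3: x 205..382, y 103..278 at 1.25
print(px(c,294/1.25,190/1.25,.094), px(c,206/1.25,190/1.25,.094),px(c,382/1.25,190/1.25,.094))
for p in[(272,162),(306,151),(260,201)]: print(px(c,p[0]/1.25,p[1]/1.25,.045))
o=ctrl.get_obs(); print(o['tool_pos'],o['tool_rot'])
```

```text
0.042 [0.6167 0.3086] 0.04782367077065835 -44.33040973266608
0.042 [0.5707 0.2961] 0.04738485232883782 -104.4077921505288
0.042 [0.5445 0.3268] 0.04095697815738927 -158.28227838392564
0.042 [0.5596 0.3663] 0.033389395043535476 133.39219704096305
0.042 [0.5954 0.381 ] 0.04107486130990376 71.72649894913462
0.042 [0.629  0.3499] 0.047210243440891204 9.61171128359384
0.047 [0.6139 0.3112] 0.04397899755415087 -44.53207754204002
0.047 [0.5681 0.2987] 0.04560150873073379 -108.44564454667123
0.047 [0.5419 0.3293] 0.04249395806611301 -162.65728621313804
0.047 [0.557  0.3686] 0.03683745659700669 133.85625735363158
0.047 [0.5926 0.3832] 0.04245703001855987 76.20641485686771
0.047 [0.6261 0.3523] 0.04482020022209594 13.234408470076568
[0.5816 0.3473 0.094 ] [0.4956 0.3476 0.094 ] [0.667  0.3473 0.094 ]
[0.5547 0.3692 0.045 ]
[0.5917 0.3808 0.045 ]
[0.5397 0.3261 0.045 ]
[0.3958 0.3408 0.1086] [2.1308 2.3066 0.007 ]
```

Emit:
servo_tool([
  [[1,0,0,-2,0],[1,0,0,-5,0],[1,0,0,-9,0],[1,0,0,-13,0],[1,0,0,-13,0]],
])

```text
t: 12.55
tool_pos: [0.3973, 0.3419, 0.2442]
tool_rot: [2.129, 2.305, 0.023]
contact_force: [-0.3, -0.3, 0.6]
opening: 0.0163
grip_force: 97.1
```

Emit:
servo_tool([
  [[1,-0.3,4,0,0],[1,-0.6,8.5,0,0],[1,-0.9,13,0,0],[1,-1.2,17,0,0],[1,-1.3,18.7,0,0]],
])

```text
t: 13.05
tool_pos: [0.5846, 0.341, 0.235]
tool_rot: [2.133, 2.305, 0.001]
contact_force: [-0.2, -0.3, -0.7]
opening: 0.0166
grip_force: 97.5
```

Emit:
servo_tool([
  [[1,0,0,0,0],[1,0,0,3,0],[1,0,0,6,0],[1,0,0,8,0],[1,0,0,8,0]],
])

```text
t: 13.55
tool_pos: [0.5781, 0.3408, 0.1509]
tool_rot: [-2.129, -2.306, 0.011]
contact_force: [-0.5, -0.4, -0.5]
opening: 0.0167
grip_force: 97.5
```

Run:
```python
from h import *
o=ctrl.get_obs(); print(o['tool_pos'],o['tool_rot'],o['contact_force'])
c=cam('wrist');save(c,'w5.png',(90,40,420,290),2.4)
```

```text
[0.57813474 0.34082954 0.15092706] [-2.12881435 -2.30587046  0.01147167] [-0.48080435 -0.40399864 -0.46152736]
```

View pics/w5.png

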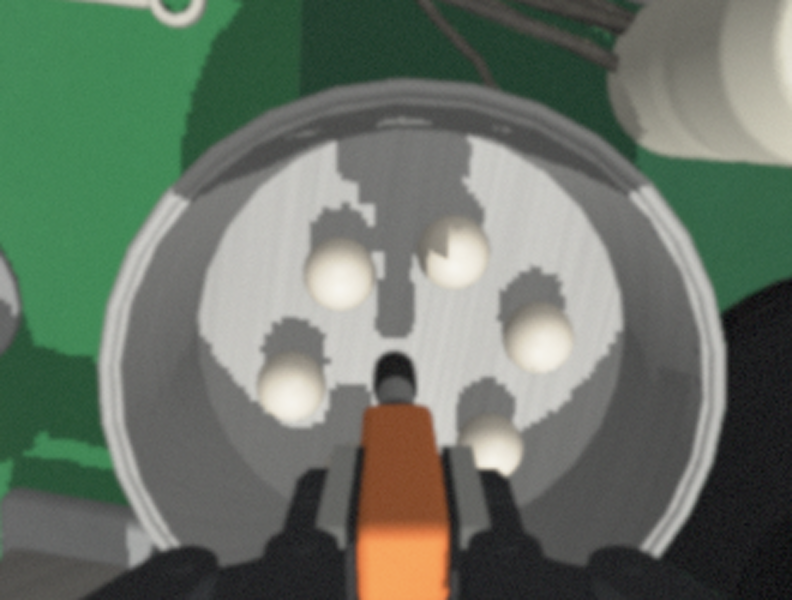

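Run:
```python
from h import *
np.set_printoptions(precision=4,suppress=True)
c=ld('w5');f=lambda u,v,z:px(c,90+u/2.4,40+v/2.4,z)[:2]
for z in(.031,.036):
  fl=f(198,310,z);fr=f(624,310,z); print(z,'width',fr-fl,(fl+fr)/2, 'far', f(405,131,z))
print('rim',f(100,360,.094),f(726,360,.094),f(415,80,.094))
for p in[(340,273),(456,252),(539,338),(291,387),(491,450)]: print(f(*p,.0455))
print('foot',f(396,385,.05))
```

```text
0.031 width [0.1526 0.0125] [0.5797 0.3553] far [0.5727 0.4163]
0.036 width [0.1494 0.0123] [0.5796 0.3565] far [0.5727 0.4163]
rim [0.4941 0.3496] [0.6655 0.3637] [0.5744 0.4281]
[0.555  0.3694]
[0.5925 0.3794]
[0.6237 0.3526]
[0.5401 0.3279]
[0.6123 0.3098]
foot [0.5765 0.3333]
```

Emit:
servo_tool([
  [[1,0,0.1,0.5,0],[1,0.1,0.3,1,0],[1,1.1,0.3,1,0],[1,2.1,0.3,1,0],[1,3.1,0.3,1,0]],
])

```text
t: 14.1
tool_pos: [0.5822, 0.3741, 0.1459]
tool_rot: [2.131, 2.308, 0.002]
contact_force: [0.8, -0.7, -1.5]
opening: 0.0165
grip_force: 97.5
```

Run:
```python
from h import *
o=ctrl.get_obs(); print(o['tool_pos'],o['tool_rot'],o['contact_force'],o['wrist_torque'])
```

```text
[0.58220639 0.37407869 0.14594377] [2.13144898e+00 2.30774708e+00 1.62433414e-03] [ 0.81810545 -0.6894112  -1.45533476] [-0.02586609 -0.0157261   0.03479672]
```

Emit:
servo_tool([
  [[1,-0.77,1.46,0.2,0],[1,-2.27,2.55,0.4,0],[1,-4.13,2.55,0.4,0],[1,-5.63,1.46,0.4,0],[1,-6.2,-0.3,0.4,0]],
])

```text
t: 14.6
tool_pos: [0.5848, 0.3075, 0.1411]
tool_rot: [2.135, 2.304, -0.001]
contact_force: [0.2, 0.4, -1.1]
opening: 0.0169
grip_force: 97.5
```

Emit:
servo_tool([
  [[1,0.57,-1.76,0,0],[1,2.07,-2.85,0,0],[1,3.93,-2.85,0,0],[1,5.43,-1.76,0,0],[1,6,0,0,0]],
])

```text
t: 15.1
tool_pos: [0.5791, 0.3732, 0.1416]
tool_rot: [-2.129, -2.31, -0.002]
contact_force: [0.4, -0.4, -0.5]
opening: 0.0166
grip_force: 97.2
```

Emit:
servo_tool([
  [[1,-0.57,1.76,0,0],[1,-2.07,2.85,0,0],[1,-3.93,2.85,0,0],[1,-5.43,1.76,0,0],[1,-6,0,0,0]],
])

```text
t: 15.6
tool_pos: [0.5842, 0.3081, 0.141]
tool_rot: [2.135, 2.305, -0.001]
contact_force: [-0.2, -0.0, -1.8]
opening: 0.0166
grip_force: 97.3
```

Emit:
servo_tool([
  [[1,0.57,-1.76,0,0],[1,2.07,-2.85,0,0],[1,3.93,-2.85,0,0],[1,5.43,-1.76,0,0],[1,6,0,0,0]],
])

```text
t: 16.1
tool_pos: [0.5789, 0.3734, 0.1416]
tool_rot: [-2.129, -2.31, -0.002]
contact_force: [0.4, -0.5, -0.7]
opening: 0.0164
grip_force: 97.3
```

Run:
```python
from h import *
o=ctrl.get_obs(); print(o['tool_pos'],o['tool_rot'],o['contact_force'],o['wrist_torque'])
c=cam('wrist');save(c,'w6.png',(90,40,420,290),2.4)
```

```text
[0.57886957 0.37340514 0.14159989] [-2.12857879e+00 -2.31019377e+00 -1.73435339e-03] [ 0.35799227 -0.48837465 -0.67945948] [ 0.02185406 -0.02857657  0.00490238]
```

View pics/w6.png

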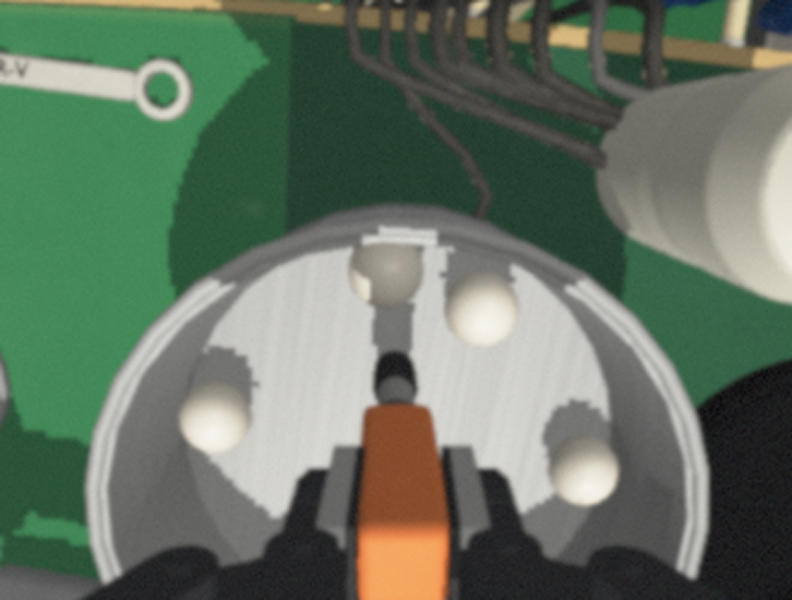

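Emit:
servo_tool([
  [[1,0.07,2.23,0.1,0],[1,-1.83,3.61,0.1,0],[1,-4.17,3.61,0.1,0],[1,-6.07,2.23,0.1,0],[1,-6.8,0,0.1,0]],
])

```text
t: 16.65
tool_pos: [0.5856, 0.302, 0.1403]
tool_rot: [2.133, 2.305, 0.001]
contact_force: [-0.7, -0.2, -0.8]
opening: 0.0165
grip_force: 97.5
```

Emit:
servo_tool([
  [[1,0.73,-2.23,0,0],[1,2.63,-3.61,0,0],[1,4.97,-3.61,0,0],[1,6.87,-2.23,0,0],[1,7.6,0,0,0]],
])

```text
t: 17.15
tool_pos: [0.5777, 0.3814, 0.1405]
tool_rot: [-2.128, -2.31, -0.001]
contact_force: [0.1, 0.7, -0.8]
opening: 0.0163
grip_force: 97.5
```

Emit:
servo_tool([
  [[1,-0.73,2.23,0,0],[1,-2.63,3.61,0,0],[1,-4.97,3.61,0,0],[1,-6.87,2.23,0,0],[1,-7.6,0,0,0]],
])

```text
t: 17.65
tool_pos: [0.5856, 0.3019, 0.1403]
tool_rot: [2.133, 2.305, 0.001]
contact_force: [-0.9, 0.6, -1.1]
opening: 0.0166
grip_force: 97.5
```

Emit:
servo_tool([
  [[1,1.9,0,0,0],[1,3,0,-3,0],[1,3,0,-7,0],[1,3,0,-11,0],[1,3,0,-11,0]],
])

```text
t: 18.15
tool_pos: [0.5856, 0.3359, 0.2597]
tool_rot: [2.126, 2.305, 0.022]
contact_force: [0.2, -0.3, 1.0]
opening: 0.0168
grip_force: 97.5
```

Run:
```python
from h import *
o=ctrl.get_obs(); print(o['tool_pos'],o['tool_rot'],o['contact_force'],o['wrist_torque'])
c=cam('wrist');save(c,'w7.png',(90,40,420,290),2.4)
s=cam('scene');save(s,'scene3.png',(150,165,330,320),3.8)
```

```text
[0.58561598 0.33590739 0.25967416] [2.12622757 2.30482771 0.02150777] [ 0.20260592 -0.31685717  1.01760324] [ 0.06521597 -0.0295565   0.03724751]
```

View pics/w7.png

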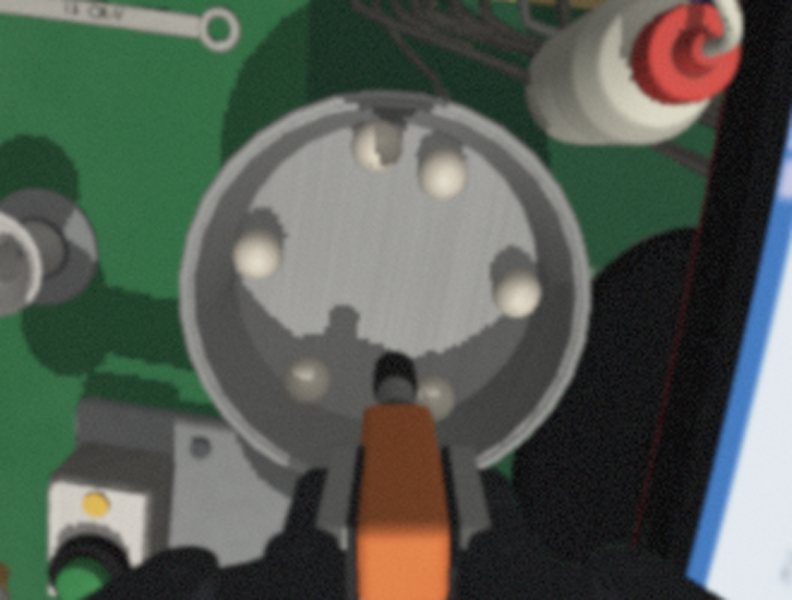

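Run:
```python
from h import *
np.set_printoptions(precision=4,suppress=True)
c=ld('w7');f=lambda u,v,z:px(c,90+u/2.4,40+v/2.4,z)[:2]
N=np.array([f(*p,.047) for p in[(378,146),(442,175),(516,295),(436,398),(306,379),(257,255)]])
O=np.array([[.555,.3694],[.5925,.3794],[.6237,.3526],[.6123,.3098],[.568,.298],[.5401,.3279]])
print(N,np.hypot(*(N-[.581,.342]).T))
print(np.linalg.norm(N[:,None]-O[None],axis=2))
```

```text
[[0.5724 0.4063]
 [0.6032 0.3956]
 [0.6451 0.3413]
 [0.6109 0.2847]
 [0.5442 0.29  ]
 [0.5179 0.3512]] [0.0649 0.058  0.0641 0.0646 0.0637 0.0637]
[[0.0408 0.0336 0.0743 0.1044 0.1084 0.0848]
 [0.0549 0.0194 0.0476 0.0863 0.1038 0.0926]
 [0.0943 0.0649 0.0241 0.0455 0.0884 0.1058]
 [0.1014 0.0964 0.0691 0.0251 0.0449 0.0829]
 [0.0802 0.1016 0.1012 0.0709 0.0251 0.0382]
 [0.0413 0.0797 0.1058 0.103  0.073  0.0321]]
```

Emit:
servo_tool([
  [[1,0.8,0,0,0],[1,0.8,0,5,0],[1,0.8,0,9,0],[1,0.8,0,11,0],[1,0.8,0,11,0]],
])

```text
t: 18.75
tool_pos: [0.5795, 0.3408, 0.1362]
tool_rot: [-2.129, -2.306, 0.009]
contact_force: [0.1, -0.4, 0.5]
opening: 0.0167
grip_force: 100.9
```

Emit:
servo_tool([
  [[1,0.8,1.2,0,0],[1,1.6,2.3,0,0],[1,2.2,3.2,0,0],[1,2.75,3.93,0,0]],
])

```text
t: 19.15
tool_pos: [0.6183, 0.3717, 0.1385]
tool_rot: [-2.131, -2.307, 0.004]
contact_force: [0.8, -0.7, -0.0]
opening: 0.0168
grip_force: 100.9
```

Emit:
servo_tool([
  [[1,0.36,-0.3,0,0],[1,0.7,-0.6,0,0],[1,1,-0.95,0,0],[1,1.28,-1.32,0,0]],
])

```text
t: 19.55
tool_pos: [0.6037, 0.3831, 0.1404]
tool_rot: [-2.132, -2.308, 0.0]
contact_force: [0.1, -0.4, -1.1]
opening: 0.0166
grip_force: 101.0
```

Emit:
servo_tool([
  [[1,0.22,-0.4,0,0],[1,0.42,-0.81,0,0],[1,0.42,-0.81,0,0]],
])

```text
t: 19.85
tool_pos: [0.5953, 0.3866, 0.1404]
tool_rot: [-2.131, -2.308, 0.0]
contact_force: [-0.8, -0.4, -1.1]
opening: 0.0163
grip_force: 101.0
```

Emit:
servo_tool([
  [[1,0.35,-1.8,0,0],[1,-0.07,-3.75,0,0],[1,-1.24,-5.37,0,0],[1,-2.97,-6.37,0,0]],
])

```text
t: 20.25
tool_pos: [0.5349, 0.3521, 0.1406]
tool_rot: [2.129, 2.308, 0.005]
contact_force: [11.3, 0.7, -0.7]
opening: 0.0167
grip_force: 101.0
```

Emit:
servo_tool([
  [[1,-1.98,-0.2,0,0],[1,-3.88,0.41,0,0],[1,-5.36,1.75,0,0],[1,-6.18,3.57,0,0]],
])

```text
t: 20.65
tool_pos: [0.5767, 0.292, 0.1412]
tool_rot: [-2.133, -2.307, -0.003]
contact_force: [0.3, 0.4, 0.1]
opening: 0.0165
grip_force: 100.1
```

Emit:
servo_tool([
  [[1,2.4,0.5,0,0],[1,4.7,1,0,0],[1,4.7,1,-4,0],[1,4.7,1,-8,0],[1,4.7,1,-11,0]],
])

```text
t: 21.15
tool_pos: [0.583, 0.3404, 0.2528]
tool_rot: [2.132, 2.307, 0.002]
contact_force: [1.1, 0.5, -0.1]
opening: 0.0165
grip_force: 100.0
```

Emit:
servo_tool([
  [[1,0,0,0,0],[1,0,0,0,0]],
])

```text
t: 21.35
tool_pos: [0.5826, 0.3402, 0.251]
tool_rot: [2.132, 2.306, 0.002]
contact_force: [0.4, -0.1, -1.0]
opening: 0.0166
grip_force: 100.1
```

Run:
```python
from h import *
o=ctrl.get_obs(); print(o['tool_pos'],o['tool_rot'],o['contact_force'],o['wrist_torque'])
c=cam('wrist');save(c,'w8.png',(90,40,420,290),2.4)
g=cv2.medianBlur(cv2.cvtColor(c['img'],cv2.COLOR_RGB2GRAY),5)
H=cv2.HoughCircles(g,cv2.HOUGH_GRADIENT,1,18,param1=60,param2=12,minRadius=8,maxRadius=14)
for u,v,r in H[0]:
    q=px(c,u,v,.047)[:2]
    if np.hypot(*(q-[.581,.342]))<.07: print(q,r,g[int(v),int(u)])
```

```text
[0.58257893 0.34020544 0.25104443] [2.13226491e+00 2.30644701e+00 1.84584103e-03] [ 0.39877251 -0.12805514 -0.98482091] [-0.02508271  0.00362688 -0.00185539]
[0.57058163 0.40699914] 11.1 132
[0.58536824 0.30133646] 9.6 34
[0.64336424 0.34244622] 10.6 184
[0.51598851 0.3312674 ] 9.1 205
[0.59428014 0.40994485] 13.2 134
[0.60846071 0.28400081] 9.3 133
[0.56525054 0.28061865] 9.6 129
```

Emit:
servo_tool([
  [[1,0.4,-4.5,0,0],[1,0.8,-9,0,0],[1,1.2,-13.5,0,0],[1,1.5,-17.5,0,0],[1,1.55,-19,0,0]],
])

```text
t: 21.9
tool_pos: [0.3874, 0.3403, 0.2474]
tool_rot: [-2.129, -2.308, 0.008]
contact_force: [0.7, -0.2, -0.3]
opening: 0.0167
grip_force: 99.9
```

Emit:
servo_tool([
  [[1,0,0,0,0],[1,0,0,0,0],[1,0,0,3,0],[1,0,0,6,0],[1,0,0,7,0]],
])

```text
t: 22.4
tool_pos: [0.3906, 0.3397, 0.1762]
tool_rot: [-2.132, -2.305, 0.01]
contact_force: [-0.2, 0.2, -2.1]
opening: 0.0168
grip_force: 100.0
```

Emit:
servo_tool([
  [[1,0,0,0,0],[1,0,0,0,0]],
])

```text
t: 22.6
tool_pos: [0.3921, 0.3413, 0.1812]
tool_rot: [2.132, 2.307, 0.001]
contact_force: [0.1, 0.9, -0.4]
opening: 0.0168
grip_force: 100.0
```

Run:
```python
from h import *
o=ctrl.get_obs(); print(o['tool_pos'],o['tool_rot'],o['contact_force'],o['wrist_torque'])
c=cam('wrist');save(c,'w9.png',(150,90,410,290),3)
print(pj(c,(.3912,.3408,.057)), pj(c,(.392,.3405,.078)))
```

```text
[0.39209852 0.34129177 0.18121799] [2.13238367e+00 2.30662011e+00 1.47785808e-03] [ 0.06632435  0.89452464 -0.40355708] [-0.05885048 -0.00834973  0.0150197 ]
[255.66728495 184.47902284] [256.50880939 192.2164098 ]
```

View pics/w9.png

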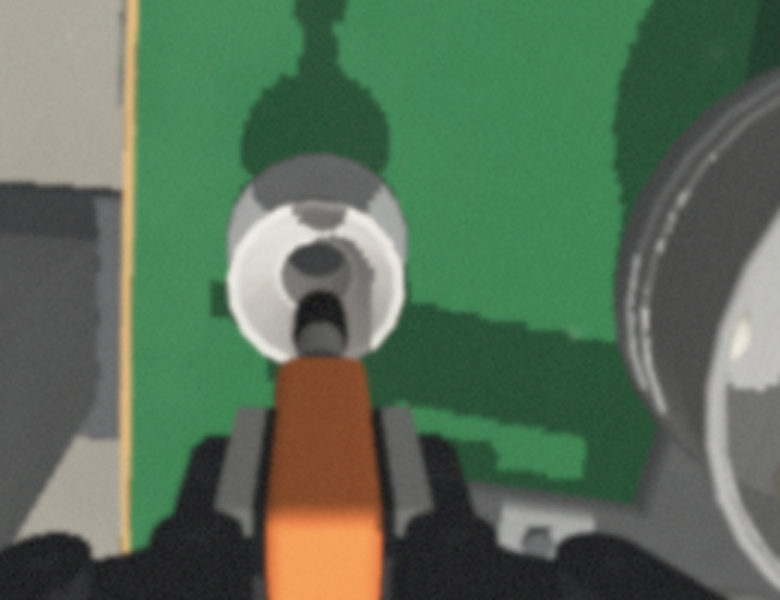

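Emit:
servo_tool([
  [[1,0,0,1.5,0],[1,0,0,3,0],[1,0,0,4.5,0],[1,0,0,6,0],[1,0,0,6.8,0]],
])

```text
t: 23.15
tool_pos: [0.3897, 0.3403, 0.1095]
tool_rot: [-2.131, -2.307, 0.006]
contact_force: [-0.8, -0.5, -0.6]
opening: 0.0166
grip_force: 100.0
```

Emit:
servo_tool([
  [[1,0,0,0.2,0],[1,0,0,0.2,0]],
])

```text
t: 23.35
tool_pos: [0.3908, 0.341, 0.1099]
tool_rot: [-2.132, -2.308, 0.001]
contact_force: [0.2, 0.1, -0.4]
opening: 0.0164
grip_force: 100.0
```

Emit:
servo_tool([
  [[3,0,0,0,0],[5,0,0,0,0],[5,0,0,-4,0],[6,0,0,-9,0],[8.5,0,0,-14,0]],
])

```text
t: 23.85
tool_pos: [0.3907, 0.3409, 0.2522]
tool_rot: [2.132, 2.308, 0.0]
contact_force: [0.2, 0.9, -0.3]
opening: 0.0732
grip_force: 0.0
```

Emit:
servo_tool([
  [[8.5,0,0,-4,0],[8.5,0,0,-8,0],[8.5,-3,1,-8,-3],[8.5,-7.5,2.4,-8,-6],[8.5,-12,3.8,-8,-12]],
])

```text
t: 24.35
tool_pos: [0.4388, 0.2237, 0.3319]
tool_rot: [1.871, 2.521, 0.004]
contact_force: [0.9, -0.3, -0.5]
opening: 0.0849
grip_force: 0.0
```

Run:
```python
from h import *
c=cam('wrist');save(c,'w10.png')
o=ctrl.get_obs(); p=o['tool_pos'];print(p,o['tool_rot'])
rv=o['tool_rot'];psi=2*np.arctan2(rv[1],rv[0]);d=np.array([.53,0.0])-p[:2]
print(np.degrees(psi),d@[np.cos(psi),np.sin(psi)],d@[np.sin(psi),-np.cos(psi)])
im=cv2.cvtColor(c['img'],cv2.COLOR_RGB2HSV); m=cv2.inRange(im,(5,150,150),(20,255,255))
n,l,st,ce=cv2.connectedComponentsWithStats(m)
for i in range(1,n):
    if st[i,4]>30: print('orange',ce[i],st[i],px(c,*ce[i],.122))
```

```text
[0.44116748 0.21785577 0.33156574] [ 1.87181709e+00  2.51563974e+00 -1.69321407e-03]
106.69619454436882 -0.23419261914375217 0.02249819101428191
orange [248.67213115  50.43278689] [241  40  16  22 305] [0.39542127 0.33822592 0.122     ]
```

Emit:
servo_tool([
  [[8.5,-4.7,0.4,0,0],[8.5,-9.4,0.9,0,0],[8.5,-14,1.3,0,0],[8.5,-18.7,1.8,0,0],[8.5,-23.4,2.2,0,0]],
])

```text
t: 24.9
tool_pos: [0.5266, 0.0047, 0.3313]
tool_rot: [1.879, 2.516, 0.002]
contact_force: [0.2, 1.8, 0.2]
opening: 0.085
grip_force: 0.0
```

Emit:
servo_tool([
  [[8.5,0,0,3,0],[8.5,0,0,6,0],[8.5,0,0,6,0]],
])

```text
t: 25.2
tool_pos: [0.524, 0.0063, 0.2659]
tool_rot: [-1.877, -2.511, 0.006]
contact_force: [-1.1, -0.1, -1.2]
opening: 0.0851
grip_force: 0.0
```

```bash
cat >> h.py <<'E'
def briq(c,z=.022):
    im=cv2.cvtColor(cv2.GaussianBlur(c['img'],(3,3),0),cv2.COLOR_RGB2HSV)
    m=cv2.inRange(im,(0,110,50),(10,255,255))|cv2.inRange(im,(172,110,50),(180,255,255))
    n,l,st,ce=cv2.connectedComponentsWithStats(m)
    for i in range(1,n):
        if st[i,4]<40: continue
        ys,xs=np.where(l==i)
        W=np.array([px(c,x,y,z)[:2] for x,y in zip(xs,ys)],np.float32)
        r=cv2.minAreaRect(W*1000); b=cv2.boxPoints(r)
        e=[b[1]-b[0],b[2]-b[1]]; L=max(e,key=np.linalg.norm)
        print('red',ce[i].round(1),st[i,4],'ctr',np.round(r[0],1),'size',np.round(r[1],1),'long axis deg',round(np.degrees(np.arctan2(L[1],L[0]))%180,1))
def here():
    o=ctrl.get_obs();rv=o['tool_rot'];print('pos',o['tool_pos'].round(4),'psi',round(np.degrees(2*np.arctan2(rv[1],rv[0])),2),'F',o['contact_force'].round(1),'T',o['wrist_torque'].round(2)); return o
def to(x,y,z,psi2=None):
    o=here();rv=o['tool_rot'];a=2*np.arctan2(rv[1],rv[0]);d=np.array([x,y,z])-o['tool_pos']
    print('shift cm',np.round(100*np.array([d[0]*np.cos(a)+d[1]*np.sin(a),d[0]*np.sin(a)-d[1]*np.cos(a),-d[2]]),2),'turn',None if psi2 is None else round((np.degrees(a)-psi2+180)%360-180,1))
E
python3 - <<'E'
from h import *
here();c=cam('wrist');save(c,'w11.png');briq(c)
print('scene');briq(cam('scene'));print('top');briq(cam('top'))
E
```

```text
pos [0.524  0.0063 0.2659] psi -253.55 F [-1.1 -0.1 -1.2] T [ 0.01  0.03 -0.05]
red [466.5 105.7] 95 ctr [756.2 148.6] size [83.2  2.2] long axis deg 89.7
red [265.6 160. ] 922 ctr [533.6   5.7] size [26.  60.6] long axis deg 104.0
red [310.3 180.9] 890 ctr [597.9  -4.3] size [26.7 59.9] long axis deg 106.1
red [166.6 202.2] 49 ctr [421.6 -87.1] size [27.8  3.5] long axis deg 21.7
red [106.4 365.5] 410 ctr [ 379.4 -415.6] size [58.1 49.1] long axis deg 73.1
scene
red [264.2   1.1] 63 ctr [ 1390.7 -1101.6] size [111.4  37. ] long axis deg 39.0
red [382.2  75.3] 10087 ctr [ 617.  -825.5] size [1009.3  528.7] long axis deg 11.2
red [501.  107.6] 915 ctr [ 108.7 -981.9] size [102.7 408.2] long axis deg 96.9
red [384.3 149.1] 124 ctr [ 375.5 -408. ] size [51.3 58.6] long axis deg 103.0
red [463.3 251.7] 6073 ctr [ -20.3 -205.8] size [658.5 209.4] long axis deg 83.5
red [263.3 187.9] 146 ctr [598.9   0.8] size [31.  67.6] long axis deg 106.0
red [278.4 196.6] 94 ctr [535.1   8.7] size [29.6 67.7] long axis deg 101.7
red [137.7 243.1] 118 ctr [753.7 392.7] size [26.9 49.7] long axis deg 127.6
red [480.1 273. ] 47 ctr [ -74.2 -120.3] size [147.2  23.2] long axis deg 84.4
top
red [460.8  51.4] 975 ctr [ 916.5 -388.2] size [123.5  84.9] long axis deg 43.0
red [247.4  35. ] 66 ctr [962.  173.8] size [29.5 16. ] long axis deg 0.6
red [297.1  36.1] 71 ctr [959.7  40.8] size [24.  21.3] long axis deg 0.1
red [387.6  42.6] 93 ctr [ 940.9 -197.9] size [43.7 23.3] long axis deg 51.9
red [402.4  57.7] 94 ctr [ 900.7 -235.5] size [41.6 13.3] long axis deg 89.8
red [286.7  75.2] 44 ctr [854.1  66.3] size [ 5.3 47.7] long axis deg 90.2
red [130.2 133.9] 151 ctr [694.4 481.6] size [34.7 37.1] long axis deg 90.6
red [337.1 274.3] 14895 ctr [331.  -66.1] size [228.2 600.6] long axis deg 171.4
red [469.3 256.8] 113 ctr [ 381.  -406.1] size [23.6 46.9] long axis deg 165.5
```

```bash
python3 -c "
from h import *
to(.5336,.0057,.025,104)"
```

```text
pos [0.5266 0.0067 0.2722] psi 106.55 F [0.7 0.3 0.3] T [-0.01 -0.03 -0.06]
shift cm [-0.29  0.64 24.72] turn 2.6
```

Emit:
servo_tool([
  [[6,-0.1,0.3,5,1.3],[4.5,-0.3,0.6,10,2.6],[4.5,-0.3,0.6,14,2.6],[4.5,-0.3,0.6,17,2.6],[4.5,-0.3,0.6,17,2.6]],
])

```text
t: 25.85
tool_pos: [0.5305, 0.006, 0.0975]
tool_rot: [-1.931, -2.471, 0.005]
contact_force: [-0.7, 0.7, -0.6]
opening: 0.0449
grip_force: 0.0
```

Emit:
servo_tool([
  [[4.5,0,0,0,0],[4.5,0,0,0,0]],
])

```text
t: 26.05
tool_pos: [0.5352, 0.0052, 0.1041]
tool_rot: [1.932, 2.471, 0.005]
contact_force: [0.3, -0.2, -0.4]
opening: 0.0448
grip_force: 0.0
```

Run:
```python
from h import *
c=cam('wrist');briq(c);to(.5336,.0057,.025,104)
```

```text
red [254.6 195.7] 2550 ctr [533.5   6.4] size [25.4 60. ] long axis deg 103.6
red [332.7 218.2] 1862 ctr [596.5  -2.5] size [26.8 60.8] long axis deg 106.1
red [ 98.9 268. ] 344 ctr [422.  -84.9] size [57.7  6. ] long axis deg 22.1
red [507.9 335.8] 44 ctr [809.8 -73.8] size [15.   5.2] long axis deg 88.8
pos [0.5351 0.0051 0.104 ] psi 103.95 F [ 0.2 -0.6  0.4] T [ 0.01  0.01 -0.04]
shift cm [ 0.09 -0.13  7.9 ] turn -0.1
```

Down, grip, lift.

Emit:
servo_tool([
  [[4.5,0.1,-0.1,3,0],[4.5,0.1,-0.1,6,0],[4.5,0.1,-0.1,7.6,0],[4.5,0.1,-0.1,7.8,0],[4.5,0.1,-0.1,7.8,0]],
])

```text
t: 26.6
tool_pos: [0.5326, 0.0059, 0.0238]
tool_rot: [1.934, 2.473, 0.002]
contact_force: [0.3, 0.5, 0.1]
opening: 0.0448
grip_force: 0.0
```

Emit:
servo_tool([
  [[1.5,0,0,0,0],[1.5,0,0,0,0],[1.5,0,0,0,0],[1.5,0,0,0,0]],
], newtons=50)

```text
t: 27.0
tool_pos: [0.5335, 0.0057, 0.0247]
tool_rot: [1.933, 2.472, 0.004]
contact_force: [0.3, 0.2, 6.4]
opening: 0.0246
grip_force: 50.5
```

Emit:
servo_tool([
  [[1.5,0,0,-4,0],[1.5,0,0,-9,0],[1.5,0,0,-14,0],[1.5,0,0,-19,0],[1.5,0,0,-24,0]],
])

```text
t: 27.5
tool_pos: [0.531, 0.0061, 0.2648]
tool_rot: [1.935, 2.474, 0.001]
contact_force: [0.4, -0.1, 0.7]
opening: 0.0246
grip_force: 49.6
```

Emit:
servo_tool([
  [[1.5,0,0,-5,0],[1.5,0,0,-7,0],[1.5,0,0,-7,0]],
])

```text
t: 27.8
tool_pos: [0.533, 0.0058, 0.3381]
tool_rot: [1.93, 2.468, 0.008]
contact_force: [0.6, 0.6, 1.0]
opening: 0.0249
grip_force: 49.6
```

Run:
```python
from h import *
to(.581,.342,.22)
```

```text
pos [0.533  0.0058 0.3381] psi 103.94 F [0.6 0.6 1. ] T [-0.06  0.03  0.  ]
shift cm [31.47 12.76 11.81] turn None
```

Emit:
servo_tool([
  [[1.5,4.5,2.1,0,0],[1.5,9,4.2,0,0],[1.5,13.5,6.4,0,0],[1.5,18,8.5,0,0],[1.5,22.5,10.65,0,0]],
])

```text
t: 28.3
tool_pos: [0.5799, 0.2518, 0.3298]
tool_rot: [-1.935, -2.473, 0.004]
contact_force: [0.1, -0.5, -1.0]
opening: 0.0247
grip_force: 49.6
```

Emit:
servo_tool([
  [[1.5,4.5,2.1,0,0],[1.5,9,4.25,0,0],[1.5,9,4.25,4,0],[1.5,9,4.25,9,0],[1.5,9,4.25,14,0]],
])

```text
t: 28.8
tool_pos: [0.5992, 0.3479, 0.1889]
tool_rot: [-1.934, -2.475, 0.002]
contact_force: [-0.5, -0.6, -0.9]
opening: 0.0249
grip_force: 49.7
```

Emit:
servo_tool([
  [[1.5,0,0,0,0],[1.5,0,0,0,0]],
])

```text
t: 29.0
tool_pos: [0.599, 0.3471, 0.1902]
tool_rot: [-1.934, -2.473, 0.006]
contact_force: [0.5, -0.2, 0.9]
opening: 0.0249
grip_force: 49.6
```

Run:
```python
from h import *
to(.602,.347,.07)
```

```text
pos [0.599  0.3471 0.1902] psi -256.06 F [ 0.5 -0.2  0.9] T [-0.05 -0.    0.03]
shift cm [-0.08  0.29 12.02] turn None
```

Emit:
servo_tool([
  [[1.5,0,0.2,4,0],[1.5,0,0.2,8,0],[1.5,0,0.2,11,0],[1.5,0,0.2,12,0],[1.5,0,0.2,12,0]],
])

```text
t: 29.5
tool_pos: [0.603, 0.3483, 0.0737]
tool_rot: [1.936, 2.474, 0.002]
contact_force: [-0.6, -0.2, 0.5]
opening: 0.0248
grip_force: 49.6
```

Emit:
servo_tool([
  [[4,0,0,0,0],[4.5,0,0,0,0],[4.5,0,0,0,0],[4.5,0,0,-4,0],[4.5,0,0,-9,0]],
])

```text
t: 30.0
tool_pos: [0.6003, 0.3472, 0.1605]
tool_rot: [-1.934, -2.472, 0.008]
contact_force: [0.7, 0.2, 0.4]
opening: 0.0449
grip_force: 0.0
```

Emit:
servo_tool([
  [[4.5,0,0,-5,0],[4.5,0,0,-10,0],[4.5,0,0,-15,0],[4.5,0,0,-17,0],[4.5,0,0,-17,0]],
])

```text
t: 30.5
tool_pos: [0.6037, 0.3488, 0.3402]
tool_rot: [1.932, 2.47, 0.016]
contact_force: [0.4, 1.1, -0.1]
opening: 0.0449
grip_force: 0.0
```

Run:
```python
from h import *
c=cam('wrist');save(c,'w12.png');briq(c,.055)
print('scene');briq(cam('scene'))
to(.5979,-.0043,.33,106)
```

```text
red [338.6  96.1] 604 ctr [697.4 452.6] size [41.8 36.8] long axis deg 14.8
red [ 83.9 125.3] 199 ctr [362.8 328.3] size [33.5 19.4] long axis deg 16.5
red [103.3 125.6] 97 ctr [385.2 335.8] size [31.4 17.8] long axis deg 23.6
red [256.2 151.5] 595 ctr [606.1 349.6] size [21.2 55.7] long axis deg 103.5
red [210.  321.9] 67 ctr [599.1  43. ] size [17.7 13.1] long axis deg 14.2
scene
red [264.3   1.1] 64 ctr [ 1390.7 -1101.6] size [111.4  37. ] long axis deg 39.0
red [282.3  90.5] 16176 ctr [ 858.  -480.1] size [1228.1  564.2] long axis deg 28.6
red [476.7 104.8] 5956 ctr [ 223.7 -892.4] size [330.4 968. ] long axis deg 104.6
red [384.3 149.1] 124 ctr [ 375.5 -408. ] size [51.3 58.6] long axis deg 103.0
red [263.4 188. ] 152 ctr [598.1   0.9] size [32.7 67.2] long axis deg 103.2
red [465.3 265.8] 9017 ctr [   7.2 -161.2] size [293.3 576.2] long axis deg 106.0
red [137.6 243.2] 120 ctr [753.7 392.7] size [26.9 49.7] long axis deg 127.6
red [185.4 253.7] 179 ctr [621.4 337.4] size [26.7 66. ] long axis deg 103.3
pos [0.6021 0.3481 0.3328] psi 103.94 F [ 0.8 -0.1 -2.2] T [-0.06 -0.01 -0.06]
shift cm [-34.1   -8.89   0.28] turn -2.1
```

Emit:
servo_tool([
  [[4.5,-4.6,-1.2,0,0],[4.5,-9.2,-2.4,0,0],[4.5,-13.8,-3.6,0,0],[4.5,-18.4,-4.8,0,0],[4.5,-23,-6,0,0]],
])

```text
t: 31.1
tool_pos: [0.5979, 0.1086, 0.3289]
tool_rot: [-1.933, -2.472, 0.005]
contact_force: [1.0, -0.0, -0.5]
opening: 0.045
grip_force: 0.0
```

Emit:
servo_tool([
  [[4.5,-4.6,-1.2,0,-1],[4.5,-9.2,-2.4,0,-2.1],[4.5,-11.1,-2.9,4,-2.1],[4.5,-11.1,-2.9,9,-2.1],[4.5,-11.1,-2.9,14,-2.1]],
])

```text
t: 31.6
tool_pos: [0.5965, -0.0053, 0.1885]
tool_rot: [-1.891, -2.506, 0.002]
contact_force: [0.9, -0.2, 0.1]
opening: 0.0449
grip_force: 0.0
```

Emit:
servo_tool([
  [[4.5,0,0,4,0],[4.5,0,0,8,0],[4.5,0,0,8,0],[4.5,0,0,8,0]],
])

```text
t: 32.0
tool_pos: [0.5963, -0.0041, 0.1104]
tool_rot: [-1.888, -2.506, 0.003]
contact_force: [-0.2, 0.2, 0.7]
opening: 0.045
grip_force: 0.0
```

Run:
```python
from h import *
c=cam('wrist');briq(c);to(.5965,-.003,.025,106)
```

```text
red [473.4 220.5] 642 ctr [773.2  20.4] size [142.4   4.2] long axis deg 89.6
red [260.4 195.5] 2415 ctr [598.6  -3.6] size [25.6 60.1] long axis deg 106.1
red [ 35.7 231. ] 233 ctr [424.3 -85.3] size [55.9  4.7] long axis deg 22.2
pos [ 0.5981 -0.0043  0.1129] psi 106.04 F [ 0.6 -0.2  0.5] T [ 0.02  0.02 -0.02]
shift cm [ 0.17 -0.12  8.79] turn 0.0
```

Emit:
servo_tool([
  [[4.5,0.1,0,3,0],[4.5,0.1,0,6,0],[4.5,0.1,0,8.3,0],[4.5,0.1,0,8.7,0],[4.5,0.1,0,8.7,0]],
])

```text
t: 32.55
tool_pos: [0.5988, -0.0035, 0.0271]
tool_rot: [1.889, 2.508, 0.002]
contact_force: [0.4, -0.6, 0.9]
opening: 0.0451
grip_force: 0.0
```

Emit:
servo_tool([
  [[1.5,0,0,0,0],[1.5,0,0,0,0],[1.5,0,0,0,0],[1.5,0,0,0,0]],
], newtons=50)

```text
t: 32.95
tool_pos: [0.5999, -0.0036, 0.0284]
tool_rot: [1.887, 2.506, 0.004]
contact_force: [0.2, 0.7, 5.8]
opening: 0.0244
grip_force: 51.4
```

Emit:
servo_tool([
  [[1.5,0,0,-4,0],[1.5,0,0,-9,0],[1.5,0,0,-14,0],[1.5,0,0,-19,0],[1.5,0,0,-24,0]],
])

```text
t: 33.45
tool_pos: [0.5972, -0.0033, 0.2681]
tool_rot: [1.889, 2.509, 0.001]
contact_force: [0.2, -0.4, 0.1]
opening: 0.0245
grip_force: 50.6
```

Emit:
servo_tool([
  [[1.5,0,0,-5,0],[1.5,0,0,-7,0],[1.5,0,0,-7,0]],
])

```text
t: 33.75
tool_pos: [0.5992, -0.0035, 0.3417]
tool_rot: [1.884, 2.502, 0.008]
contact_force: [-0.2, -0.2, -0.7]
opening: 0.0246
grip_force: 50.6
```

Run:
```python
from h import *
c=cam('wrist');briq(c)
to(.5615,.337,.085)
```

```text
red [257.9 243.1] 5015 ctr [ 650.7 -167.1] size [ 83.  204.4] long axis deg 105.6
red [410.7 293.7] 90 ctr [ 955.4 -186.3] size [11.1 45.1] long axis deg 162.1
pos [ 0.5982 -0.0034  0.3379] psi 106.04 F [-0.2  0.5 -1. ] T [-0.09  0.02 -0.05]
shift cm [33.73  5.88 25.29] turn None
```

Emit:
servo_tool([
  [[1.5,4.6,0.8,0,0],[1.5,9.2,1.6,0,0],[1.5,13.8,2.4,0,0],[1.5,18.4,3.2,0,0],[1.5,23,4,0,0]],
])

```text
t: 34.3
tool_pos: [0.571, 0.2302, 0.3318]
tool_rot: [-1.888, -2.507, 0.006]
contact_force: [1.2, 0.4, -0.8]
opening: 0.0245
grip_force: 50.6
```

Emit:
servo_tool([
  [[1.5,4.6,0.8,0,0],[1.5,9.2,1.6,0,0],[1.5,10.7,1.9,4,0],[1.5,10.7,1.9,9,0],[1.5,10.7,1.9,14,0]],
])

```text
t: 34.8
tool_pos: [0.5595, 0.3372, 0.191]
tool_rot: [-1.887, -2.51, 0.004]
contact_force: [0.3, 0.1, -0.2]
opening: 0.0246
grip_force: 50.6
```

Emit:
servo_tool([
  [[1.5,0,0,4,0],[1.5,0,0,8,0],[1.5,0,0,10.5,0],[1.5,0,0,10.8,0],[1.5,0,0,10.8,0]],
])

```text
t: 35.3
tool_pos: [0.5596, 0.3361, 0.0848]
tool_rot: [-1.889, -2.508, 0.006]
contact_force: [0.2, -0.5, -0.2]
opening: 0.0247
grip_force: 50.6
```

Emit:
servo_tool([
  [[4,0,0,0,0],[4.5,0,0,0,0],[4.5,0,0,0,0],[4.5,0,0,-4,0],[4.5,0,0,-9,0]],
])

```text
t: 35.8
tool_pos: [0.5595, 0.336, 0.1757]
tool_rot: [-1.888, -2.507, 0.008]
contact_force: [1.8, 0.8, 0.2]
opening: 0.0453
grip_force: 0.0
```

Emit:
servo_tool([
  [[4.5,0,0,-5,0],[4.5,0,0,-10,0],[4.5,0,0,-15,0],[4.5,0,0,-16,0],[4.5,0,0,-16,0]],
])

```text
t: 36.3
tool_pos: [0.5623, 0.3373, 0.3424]
tool_rot: [1.887, 2.506, 0.011]
contact_force: [-0.0, 0.7, -0.2]
opening: 0.0448
grip_force: 0.0
```

Run:
```python
from h import *
c=cam('wrist');save(c,'w13.png');briq(c,.055)
print('scene');briq(cam('scene'))
to(.4093,.2015,.33,90)
```

```text
red [379.8  99.7] 688 ctr [708.  453.2] size [40.4 44.1] long axis deg 137.7
red [125.3 117.3] 187 ctr [379.6 332.7] size [42.8 20.6] long axis deg 15.1
red [137.8 121.8] 46 ctr [391.7 333.4] size [21.6  9.6] long axis deg 29.6
red [256.9 151.2] 601 ctr [564.5 337.5] size [22.7 56. ] long axis deg 105.6
red [286.3 151.6] 600 ctr [604.6 348.8] size [22.1 56.4] long axis deg 102.9
scene
red [264.4   1.1] 66 ctr [ 1388.7 -1103.2] size [116.7  37. ] long axis deg 39.0
red [304.9  92.8] 16455 ctr [ 763.  -527.4] size [1259.1  559.6] long axis deg 29.8
red [485.   99.7] 2994 ctr [ 188.1 -977.3] size [227.2 596. ] long axis deg 102.6
red [384.3 149.1] 123 ctr [ 375.7 -408.7] size [51.3 57.1] long axis deg 103.0
red [463.5 270.2] 8328 ctr [  11.7 -178. ] size [293.2 609.4] long axis deg 105.8
red [137.7 243.1] 118 ctr [753.7 392.7] size [26.9 49.7] long axis deg 127.6
red [185.4 253.7] 180 ctr [621.3 337.4] size [26.9 66. ] long axis deg 103.3
red [199.7 258.5] 178 ctr [579.4 325.3] size [26.2 66.1] long axis deg 108.1
pos [0.5608 0.3367 0.3361] psi -253.97 F [-1.   1.  -0.2] T [ 0.02  0.04 -0.03]
shift cm [ -8.8  -18.29   0.61] turn 16.0
```

Run:
```python
from h import *
np.set_printoptions(precision=4,suppress=True)
A=[];B=[];N=[]
for n in('w1','w2','top0','scene0','w3'):
    c=ld(n); im=cv2.cvtColor(c['img'],cv2.COLOR_RGB2HSV)
    m=cv2.inRange(im,(0,120,90),(10,255,255))|cv2.inRange(im,(170,120,90),(180,255,255))
    g=pj(c,(.505,.195,.15)); k=cv2.morphologyEx(m,cv2.MORPH_OPEN,np.ones((3,3),np.uint8)) if n[0]=='w' else m
    r=14 if n=='w2' else 10 if n[0]=='w' else 7
    ys,xs=np.where(k); s=(abs(xs-g[0])<r*1.5)&(abs(ys-g[1])<r*1.5)
    if s.sum()<3: print(n,'none',g);continue
    u=np.array([xs[s].mean(),ys[s].mean()]); print(n,g,u,s.sum(),xs[s].min(),xs[s].max(),ys[s].min(),ys[s].max())
    d=px(c,*u,0)-c['C'];d/=np.linalg.norm(d);P=np.eye(3)-np.outer(d,d);A.append(P);B.append(P@c['C']);N.append((n,c,u))
def sol(idx):
    return np.linalg.lstsq(np.vstack([A[i] for i in idx]),np.hstack([B[i] for i in idx]),rcond=None)[0]
col=np.array([.5676,.1847])
for idx in [range(len(A)),[0,1],[0,2],[1,2],[0,3],[1,3]]:
    x=sol(list(idx)); d=x[:2]-col; print(list(idx),x,np.hypot(*d),np.arctan2(d[1],d[0]))
```

```text
w1 [191.6378 167.1678] [192.5333 163.0267] 75 187 198 160 166
w2 [168.8794 193.345 ] [169.9581 187.5026] 191 160 180 181 193
top0 [233.7849 205.1293] [232.3 204.9] 10 231 233 203 207
scene0 [250.1521 211.8864] [247.9412 213.2353] 17 246 250 211 216
w3 [171.0122 286.971 ] [172.4038 284.7692] 52 168 176 281 288
[0, 1, 2, 3, 4] [0.5064 0.1992 0.1494] 0.06288172487978902 2.9090755301851807
[0, 1] [0.5059 0.1989 0.1491] 0.06333219461170275 2.915578688021354
[0, 2] [0.5056 0.1986 0.1478] 0.06356371978162598 2.920854891050548
[1, 2] [0.5055 0.1986 0.1481] 0.06360837563726682 2.920843814716078
[0, 3] [0.5068 0.2001 0.149 ] 0.06277475834155613 2.8930053974852354
[1, 3] [0.5067 0.2005 0.1496] 0.06287047655572116 2.88830513725225
```

Emit:
servo_tool([
  [[6,-1.8,-3.7,0,4],[8.5,-3.6,-7.4,0,8],[8.5,-5.4,-11.1,0,12],[8.5,-7.2,-14.8,0,16],[8.5,-8.8,-18.3,0,16]],
])

```text
t: 36.9
tool_pos: [0.4074, 0.2004, 0.3336]
tool_rot: [-2.22, -2.219, 0.008]
contact_force: [-0.4, -0.4, 0.3]
opening: 0.0853
grip_force: 0.0
```

Run:
```python
from h import *
np.set_printoptions(precision=4,suppress=True)
c=ld('w2');im=c['img'][180:200,158:214].astype(int)
R_=im[:,:,0]-(im[:,:,1]+im[:,:,2])//2
for r,row in zip(range(180,200),R_): print(r,' '.join('%3d'%v for v in row[::1]))
col=np.array([.5676,.1847])
for u,v in [(194.3,192.7),(185,189.3),(209,197)]:
    for z in(.143,.149):
        q=px(c,u,v,z)[:2]-col; print(u,v,z,np.hypot(*q),np.arctan2(q[1],q[0]))
```

```text
180   3   3   2   3   5   3  10  18  35  50  52  52  48  43  37  34  28  24  18  11   8   6   7   8   6   3   2   2   4   2   2   2   5   4   4   5   5   5   5   4   4   4   4   7   8   7   9   8   9   9   9   8   5   4   5   3
181   2   3   3   3   4  12  20  34  50  58  62  61  61  58  57  55  52  46  34  19  11   8   8   9   7   5   4   5   3   3   3   2   3   5   3   5   3   5   6   4   5   2   6   6   6   7   7   8   8   7   8   7   6   5   3   4
182   3   3   4   7  14  24  38  51  61  62  61  65  61  62  60  60  59  55  43  24  15  11   9   9   8   5   3   5   4   4   4   4   4   4   4   3   5   4   5   5   5   5   4   6   6   6   6   6   7   6   6   6   5   3   5   3
183   3   6   7  16  27  43  56  64  62  65  60  60  61  65  62  62  60  65  53  40  29  23  20  13  10   7   5   3   4   4   3   4   4   5   4   5   5   5   4   5   4   3   4   3   5   4   5   4   6   6   5   4   4   3   3   5
184   5   6  21  40  51  61  62  65  62  64  63  65  65  63  64  62  63  64  60  57  50  39  28  20  12   8   5   5   5   4   3   4   4   4   4   4   6   4   5   5   5   5   4   3   4   5 
[... 3085 characters left out ...]
 5   6   5   5   5   4   5   3   4   4   4   5   4   4   4   4   5   5   7   8   8   9   9   8   9   8   7   8   8   8   7   9   8   5   2  -7 -18
199   2   0  -1   0  -1  -1  -1   0   1  -1   0   2   0   1   0   0   0   4   7   7   7   7   8   7   6   6   8   6   6   7   6   5   4   4   7   6   6   8   8  10   8   9   9   9   9   8   9   8   9   8   7   8   7   2  -8 -24
194.3 192.7 0.143 0.047300986043188054 2.962104269014744
194.3 192.7 0.149 0.04631477928721011 2.91481225853921
185 189.3 0.143 0.05414751261572563 2.937189238643955
185 189.3 0.149 0.05300032446201619 2.896068291953436
209 197 0.143 0.03657979090003692 2.9988871094081007
209 197 0.149 0.03585511869772507 2.9374121613145636
```

Run:
```python
from h import *
np.set_printoptions(precision=4,suppress=True)
c=ld('w2');im=c['img'].astype(int);R_=im[:,:,0]-(im[:,:,1]+im[:,:,2])//2
m=np.zeros(R_.shape,bool);m[180:198,156:177]=R_[180:198,156:177]>98
ys,xs=np.where(m);print('topface',xs.mean(),ys.mean(),len(xs))
for col in ([.5676,.1847],[.5665,.184],[.5669,.1834]):
    col=np.array(col)
    for z in(.157,.160):
        q=px(c,xs.mean(),ys.mean(),z)[:2]-col; print(col,z,'r',np.hypot(*q),'ang',np.arctan2(q[1],q[0]))
        W=np.array([px(c,x,y,z)[:2] for x,y in zip(xs,ys)],np.float32)*1000; r=cv2.minAreaRect(W)
    print(r)
    # pointer line pts (subpixel row centroid per column)
    for z in(.143,.146):
        a=[]
        for u in range(182,193):
            w=np.clip(R_[184:198,u]-12,0,None); v=(w*np.arange(184,198)).sum()/w.sum(); a.append(px(c,u,v,z)[:2])
        a=np.array(a); d=a[0]-a[-1]; t=a-col
        print('ptr z',z,'dir',np.arctan2(d[1],d[0]),'bearing tip->',np.arctan2(t[:,1],t[:,0])[[0,5,10]],np.hypot(*t.T)[[0,10]])
```

```text
topface 167.8913043478261 189.47826086956522 92
[0.5676 0.1847] 0.157 r 0.06260973307173708 ang 2.8946619807187015
[0.5676 0.1847] 0.16 r 0.06189004130048619 ang 2.875898562388079
((507.9598083496094, 200.99124145507812), (3.901045799255371, 10.574406623840332), 79.08033752441406)
ptr z 0.143 dir 2.869205423406961 bearing tip-> [2.9431 2.9493 2.9541] [0.0563 0.049 ]
ptr z 0.146 dir 2.869205423406967 bearing tip-> [2.9235 2.9283 2.9315] [0.0556 0.0485]
[0.5665 0.184 ] 0.157 r 0.061721474553169425 ang 2.8793079070465537
[0.5665 0.184 ] 0.16 r 0.06102006460563272 ang 2.860095326949539
((507.9598083496094, 200.99124145507812), (3.901045799255371, 10.574406623840332), 79.08033752441406)
ptr z 0.143 dir 2.869205423406961 bearing tip-> [2.9268 2.9319 2.9355] [0.0553 0.0481]
ptr z 0.146 dir 2.869205423406967 bearing tip-> [2.9066 2.9104 2.9123] [0.0547 0.0476]
[0.5669 0.1834] 0.157 r 0.06226518496481827 ang 2.8716668866061976
[0.5669 0.1834] 0.16 r 0.061572755332173726 ang 2.8525388837741708
((507.9598083496094, 200.99124145507812), (3.901045799255371, 10.574406623840332), 79.08033752441406)
ptr z 0.143 dir 2.869205423406961 bearing tip-> [2.9178 2.9223 2.9251] [0.0559 0.0486]
ptr z 0.146 dir 2.869205423406967 bearing tip-> [2.8978 2.9008 2.902 ] [0.0553 0.0481]
```

Emit:
servo_tool([
  [[8.5,0,0,0,0],[8,0,0,3,0],[6,0,0,6,0],[5,0,0,8.6,0],[5,0,0,8.6,0]],
])

```text
t: 37.4
tool_pos: [0.4068, 0.201, 0.2444]
tool_rot: [-2.216, -2.218, 0.017]
contact_force: [0.2, 0.0, -0.3]
opening: 0.0504
grip_force: 0.0
```

Emit:
servo_tool([
  [[1,0,0,0,0],[1,0,0,0,0],[1,0,0,0,0],[1,0,0,0,0]],
], newtons=40)

```text
t: 37.8
tool_pos: [0.409, 0.2021, 0.2526]
tool_rot: [-2.219, -2.221, 0.002]
contact_force: [-4.8, -0.0, 0.8]
opening: 0.019
grip_force: 39.8
```

Run:
```python
from h import *
np.set_printoptions(precision=2,suppress=True)
o=here();p=o['tool_pos'];print(o['opening'])
c=np.array([.5676,.1847]); d=p[:2]-c; a=np.arctan2(d[1],d[0]); print(np.hypot(*d),a)
prev=np.zeros(2)
for k in range(1,21):
    b=a+k*(1.31-a)/20; e=c+.1588*np.array([np.cos(b),np.sin(b)])-p[:2]; r=np.array([e[1],e[0]])*100; print(k,r-prev); 
    if k%5==0: prev=r
```

```text
pos [0.41 0.2  0.25] psi -269.93 F [-4.8 -0.   0.8] T [-0.01  0.82 -0.02]
0.018969533430290522
0.1595604237399401 3.032301150008637
1 [1.34 0.28]
2 [2.67 0.61]
3 [3.97 1.04]
4 [5.22 1.59]
5 [6.42 2.24]
6 [1.14 0.75]
7 [2.21 1.6 ]
8 [3.21 2.54]
9 [4.12 3.56]
10 [4.94 4.65]
11 [0.72 1.16]
12 [1.34 2.38]
13 [1.86 3.65]
14 [2.26 4.95]
15 [2.55 6.29]
16 [0.17 1.36]
17 [0.23 2.72]
18 [0.17 4.09]
19 [-0.01  5.44]
20 [-0.31  6.78]
```

Emit:
servo_tool([
  [[1,1.34,0.28,0,0],[1,2.67,0.61,0,0],[1,3.97,1.04,0,0],[1,5.22,1.59,0,0],[1,6.42,2.24,0,0]],
])

```text
t: 38.3
tool_pos: [0.4304, 0.2668, 0.2525]
tool_rot: [-2.218, -2.219, 0.005]
contact_force: [-10.3, 0.4, 2.4]
opening: 0.0186
grip_force: 40.3
```

Emit:
servo_tool([
  [[1,1.14,0.75,0,0],[1,2.21,1.6,0,0],[1,3.21,2.54,0,0],[1,4.12,3.56,0,0],[1,4.94,4.65,0,0]],
])

```text
t: 38.8
tool_pos: [0.4757, 0.3189, 0.2525]
tool_rot: [-2.212, -2.216, 0.001]
contact_force: [-15.9, 10.1, 3.1]
opening: 0.0192
grip_force: 40.9
```

Emit:
servo_tool([
  [[1,0.72,1.16,0,0],[1,1.34,2.38,0,0],[1,1.86,3.65,0,0],[1,2.26,4.95,0,0],[1,2.55,6.29,0,0]],
])

```text
t: 39.3
tool_pos: [0.5399, 0.3449, 0.2525]
tool_rot: [-2.213, -2.219, -0.004]
contact_force: [-7.6, 11.5, -1.2]
opening: 0.0191
grip_force: 39.7
```

Emit:
servo_tool([
  [[1,0.17,1.36,0,0],[1,0.23,2.72,0,0],[1,0.17,4.09,0,0],[1,-0.01,5.44,0,0],[1,-0.31,6.78,0,0]],
])

```text
t: 39.8
tool_pos: [0.6087, 0.3408, 0.2525]
tool_rot: [-2.216, -2.219, -0.004]
contact_force: [-2.2, 9.7, -2.5]
opening: 0.019
grip_force: 39.6
```

Emit:
servo_tool([
  [[1,0,0,0,0],[1,0,0,0,0]],
])

```text
t: 40.0
tool_pos: [0.6109, 0.3399, 0.2525]
tool_rot: [-2.22, -2.222, -0.011]
contact_force: [6.0, 5.7, -3.8]
opening: 0.019
grip_force: 39.8
```

Run:
```python
from h import *
o=here();d=o['tool_pos'][:2]-[.5676,.1847];print(np.hypot(*d),np.arctan2(d[1],d[0]))
```

```text
pos [0.6109 0.3399 0.2525] psi -269.93 F [ 6.   5.7 -3.8] T [ 0.96 -0.49  0.05]
0.16116859908630313 1.2988805188350796
```

Emit:
servo_tool([
  [[4,0,0,0,0],[5,0,0,0,0],[5,0,0,-3,0],[5,0,0,-6,0],[5,0,0,-6,0]],
])

```text
t: 40.5
tool_pos: [0.6112, 0.3386, 0.3189]
tool_rot: [2.218, 2.219, 0.016]
contact_force: [0.7, 0.8, 0.9]
opening: 0.0505
grip_force: 0.0
```

Emit:
servo_tool([
  [[5,-4.3,-2,0,0],[5,-8.6,-4,0,0],[5,-13,-6,0,0],[5,-17.3,-8,0,0],[5,-21.6,-10,0,0]],
])

```text
t: 41.0
tool_pos: [0.5083, 0.1202, 0.3114]
tool_rot: [2.22, 2.222, 0.0]
contact_force: [0.6, -0.6, 0.9]
opening: 0.0497
grip_force: 0.0
```

Emit:
servo_tool([
  [[5,0,0,2,0],[5,0,0,4,0],[5,0,0,4,0],[5,0,0,4,0],[5,0,0,4,0]],
])

```text
t: 41.5
tool_pos: [0.5099, 0.122, 0.2727]
tool_rot: [2.219, 2.222, 0.002]
contact_force: [0.3, 1.1, 0.8]
opening: 0.05
grip_force: 0.0
```

Run:
```python
from h import *
here();c=cam('wrist');print(c['C'])
u=pj(c,(.507,.199,.15));print(u,pj(c,(.5676,.1847,.143)))
u=u.astype(int);save(c,'w14.png',(u[0]-40,max(u[1]-30,0),u[0]+60,max(u[1]-30,0)+60),8);print(u[0]-40,max(u[1]-30,0))
```

```text
pos [0.5099 0.122  0.2727] psi 90.06 F [0.3 1.1 0.8] T [0.04 0.01 0.  ]
[0.5099388  0.19560454 0.39752094]
[252.96103977  93.42243853] [324.50460354 111.46176624]
212 63
```

View pics/w14.png

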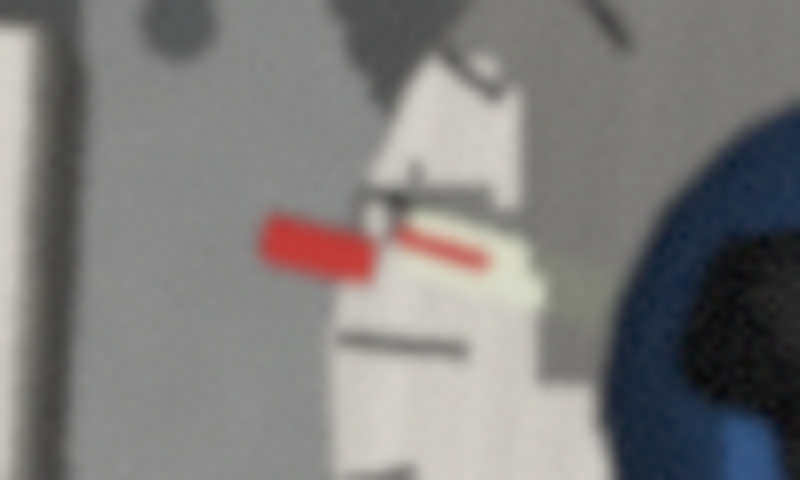

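```bash
cat >> h.py <<'E'
def ptr(c,g=(.507,.199,.15)):
    u0=pj(c,g).astype(int); im=c['img'].astype(int)
    R_=im[:,:,0]-(im[:,:,1]+im[:,:,2])//2; m=np.zeros(R_.shape,np.uint8)
    m[u0[1]-20:u0[1]+20,u0[0]-25:u0[0]+30]=(R_>60)[u0[1]-20:u0[1]+20,u0[0]-25:u0[0]+30]
    n,l,st,ce=cv2.connectedComponentsWithStats(m)
    for i in range(1,n):
        if st[i,4]<5: continue
        ys,xs=np.where(l==i)
        for z in(.145,.159):
            W=np.array([px(c,x,y,z)[:2] for x,y in zip(xs,ys)])*1000; mu=W.mean(0); e=np.linalg.svd(W-mu)[2][0]
            e*=-np.sign(e[0]); s=(W-mu)@e
            for col in([567.6,184.7],[566.7,184]):
                q=mu-col; print(i,len(xs),z,'mid',mu.round(1),'bearing',np.arctan2(q[1],q[0]).round(4),'r',np.hypot(*q).round(1),'dir',np.arctan2(e[1],e[0]).round(3),'len',s.min().round(1),s.max().round(1))
E
python3 -c "
from h import *
ptr(ld('w14'))"
```

```text
1 82 0.145 mid [505.6 198.8] bearing 2.918 r 63.6 dir 2.921 len -5.8 5.6
1 82 0.145 mid [505.6 198.8] bearing 2.904 r 62.9 dir 2.921 len -5.8 5.6
1 82 0.159 mid [505.8 198.6] bearing 2.9199 r 63.3 dir 2.921 len -5.5 5.3
1 82 0.159 mid [505.8 198.6] bearing 2.9059 r 62.6 dir 2.921 len -5.5 5.3
2 22 0.145 mid [518.4 198.9] bearing 2.8603 r 51.2 dir 2.887 len -4.4 4.2
2 22 0.145 mid [518.4 198.9] bearing 2.842 r 50.6 dir 2.887 len -4.4 4.2
2 22 0.159 mid [517.9 198.7] bearing 2.8662 r 51.6 dir 2.887 len -4.2 4.0
2 22 0.159 mid [517.9 198.7] bearing 2.8482 r 51.0 dir 2.887 len -4.2 4.0
```

Emit:
servo_tool([
  [[5,0,0,-3,0],[5,1,0.5,-5,0],[5,5.5,2.6,-5,0],[5,10,4.7,-5,0],[5,14.5,6.8,-5,0]],
])

```text
t: 42.05
tool_pos: [0.5784, 0.2688, 0.3231]
tool_rot: [2.22, 2.221, 0.004]
contact_force: [0.6, 0.4, -0.2]
opening: 0.0501
grip_force: 0.0
```

Emit:
servo_tool([
  [[5,4.5,2.1,0,0],[5,7.1,3.3,0,0],[5,7.1,3.3,0,0],[5,7.1,3.3,4,0],[5,7.1,3.3,7.2,0]],
])

```text
t: 42.55
tool_pos: [0.6107, 0.3379, 0.2501]
tool_rot: [2.219, 2.221, 0.004]
contact_force: [-0.0, -0.1, -0.8]
opening: 0.05
grip_force: 0.0
```

Emit:
servo_tool([
  [[1,0,0,0,0],[1,0,0,0,0],[1,0,0,0,0],[1,0,0,0,0],[1,0,0,0,0]],
])

```text
t: 43.05
tool_pos: [0.6105, 0.3374, 0.2505]
tool_rot: [2.22, 2.221, 0.001]
contact_force: [-0.5, -2.0, -3.2]
opening: 0.0192
grip_force: 41.2
```

```bash
python3 -c "
from h import *
to(.602,.3395,.25)"
```

```text
pos [0.6105 0.3374 0.2505] psi 90.02 F [-0.5 -2.  -3.2] T [-0.29  0.1   0.04]
shift cm [ 0.21 -0.85  0.05] turn None
```

Emit:
servo_tool([
  [[1,0.1,-0.5,0,0],[1,0.2,-0.9,0,0],[1,0.2,-0.9,0,0],[1,0.2,-0.9,0,0]],
])

```text
t: 43.45
tool_pos: [0.6017, 0.3402, 0.2505]
tool_rot: [2.22, 2.222, 0.004]
contact_force: [2.5, 1.1, -1.9]
opening: 0.0191
grip_force: 41.6
```

Good. Release and check the pointer again from above the tab.

Emit:
servo_tool([
  [[4,0,0,0,0],[5,0,0,0,0],[5,0,0,-3,0],[5,0,0,-7,0],[5,0,0,-7,0]],
])

```text
t: 43.95
tool_pos: [0.6032, 0.341, 0.3284]
tool_rot: [2.218, 2.219, 0.019]
contact_force: [0.3, 0.3, 1.5]
opening: 0.0497
grip_force: 0.0
```

Emit:
servo_tool([
  [[5,-4.3,-1.8,0,0],[5,-8.6,-3.6,0,0],[5,-13,-5.4,0,0],[5,-17.3,-7.2,0,0],[5,-21.7,-9.1,0,0]],
])

```text
t: 44.45
tool_pos: [0.5093, 0.1216, 0.3199]
tool_rot: [2.22, 2.222, 0.002]
contact_force: [-0.5, -0.1, 0.1]
opening: 0.0498
grip_force: 0.0
```

Emit:
servo_tool([
  [[5,0,0,2,0],[5,0,0,4,0],[5,0,0,4,0],[5,0,0,4,0],[5,0,0,4,0]],
])

```text
t: 44.95
tool_pos: [0.5109, 0.1231, 0.2809]
tool_rot: [2.219, 2.222, 0.003]
contact_force: [-0.0, 0.8, -0.7]
opening: 0.05
grip_force: 0.0
```

Run:
```python
from h import *
here();c=cam('wrist');save(c,'w15.png');ptr(c)
# knob bar orientation: dark pixels near knob
im=cv2.cvtColor(c['img'],cv2.COLOR_RGB2GRAY)
to(.5672,.184,.31)
```

```text
pos [0.5109 0.1231 0.2809] psi 90.06 F [-0.   0.8 -0.7] T [0.02 0.   0.03]
1 79 0.145 mid [505.7 198.7] bearing 2.9196 r 63.5 dir 2.93 len -5.8 5.8
1 79 0.145 mid [505.7 198.7] bearing 2.9056 r 62.8 dir 2.93 len -5.8 5.8
1 79 0.159 mid [506.  198.6] bearing 2.9203 r 63.2 dir 2.93 len -5.5 5.5
1 79 0.159 mid [506.  198.6] bearing 2.9062 r 62.5 dir 2.93 len -5.5 5.5
2 19 0.145 mid [517.5 196. ] bearing 2.9203 r 51.3 dir 2.881 len -4.2 3.9
2 19 0.145 mid [517.5 196. ] bearing 2.9029 r 50.6 dir 2.881 len -4.2 3.9
2 19 0.159 mid [517.2 196. ] bearing 2.9211 r 51.7 dir 2.881 len -4.0 3.7
2 19 0.159 mid [517.2 196. ] bearing 2.9038 r 51.0 dir 2.881 len -4.0 3.7
pos [0.511  0.1232 0.2809] psi 90.07 F [ 0.1 -0.   1.1] T [-0.04 -0.03 -0.  ]
shift cm [ 6.08  5.63 -2.91] turn None
```

Emit:
servo_tool([
  [[5,1.2,1.1,-2.9,-8.5],[5,2.4,2.2,-2.9,-17],[5,3.6,3.3,-2.9,-25.5],[5,4.8,4.5,-2.9,-34],[5,6.1,5.6,-2.9,-42.5]],
])

```text
t: 45.5
tool_pos: [0.5673, 0.1847, 0.3096]
tool_rot: [1.254, 2.879, 0.002]
contact_force: [-0.1, 0.3, 1.1]
opening: 0.0497
grip_force: 0.0
```

Emit:
servo_tool([
  [[5,0,0,0,-8.5],[5,0,0,0,-17],[5,0,0,0,-25.5],[5,0,0,0,-33.2],[5,0,0,0,-33.2]],
])

```text
t: 46.0
tool_pos: [0.5667, 0.1842, 0.3094]
tool_rot: [0.39, 3.116, 0.001]
contact_force: [0.3, -1.2, 0.2]
opening: 0.0502
grip_force: 0.0
```

Run:
```python
from h import *
c=cam('wrist');save(c,'w16.png')
to(.5672,.1845,.215,165.7)
# dark knob bar: unproject dark pixels at bar-top height
g=cv2.GaussianBlur(c['img'],(3,3),0).max(axis=2); ys,xs=np.where(g<60)
W=np.array([px(c,x,y,.218)[:2] for x,y in zip(xs,ys)]); d=np.hypot(*(W-[.5672,.1845]).T)
W=W[(d<.033)&(d>.021)]-[.5672,.1845]; a=np.degrees(np.arctan2(W[:,1],W[:,0]))%180
print(len(a),np.histogram(a,18,(0,180))[0])
```

```text
pos [0.5666 0.1841 0.3092] psi 165.61 F [0.2 0.1 0.2] T [-0.03  0.04 -0.03]
shift cm [-0.05  0.05  9.42] turn -0.1
871 [ 90  74  54  32  13   1   0   0   0   0   0   5  16  29  82 163 148 164]
```

Emit:
servo_tool([
  [[5,0,0,3,0],[5,0,0,6,0],[5,0,0,9,0],[4,0,0,9.4,0],[4,0,0,9.4,0]],
])

```text
t: 46.55
tool_pos: [0.566, 0.1838, 0.2139]
tool_rot: [-0.392, -3.116, 0.001]
contact_force: [0.1, -0.7, -0.3]
opening: 0.0399
grip_force: 0.0
```

Emit:
servo_tool([
  [[0.5,0,0,0,0],[0.5,0,0,0,0],[0.5,0,0,0,0],[0.5,0,0,0,0],[0.5,0,0,0,0]],
], newtons=80)

```text
t: 47.05
tool_pos: [0.5676, 0.1845, 0.2173]
tool_rot: [0.39, 3.113, 0.004]
contact_force: [1.2, 1.6, 6.2]
opening: 0.0127
grip_force: 81.1
```

```bash
python3 -c "
from h import *
print(here()['opening'])"
```

```text
pos [0.5676 0.1845 0.2173] psi 165.71 F [1.2 1.6 6.2] T [ 0.29  0.03 -0.18]
0.01272685687342615
```

Emit:
servo_tool([
  [[0.5,0,0,0,8.5],[0.5,0,0,0,17],[0.5,0,0,0,25.5],[0.5,0,0,0,34],[0.5,0,0,0,42]],
])

```text
t: 47.55
tool_pos: [0.5668, 0.1833, 0.2173]
tool_rot: [1.487, 2.764, -0.0]
contact_force: [-5.0, -2.8, 9.1]
opening: 0.013
grip_force: 81.4
```

Emit:
servo_tool([
  [[0.5,0,0,0,8],[0.5,0,0,0,16],[0.5,0,0,0,24],[0.5,0,0,0,31],[0.5,0,0,0,31]],
])

```text
t: 48.05
tool_pos: [0.5658, 0.183, 0.2173]
tool_rot: [2.17, 2.271, -0.004]
contact_force: [-8.5, -4.4, 10.2]
opening: 0.0128
grip_force: 81.7
```

```bash
python3 -c "
from h import *
here()"
```

```text
pos [0.5658 0.183  0.2173] psi 92.61 F [-8.5 -4.4 10.2] T [-0.62  1.44 -0.11]
```

Emit:
servo_tool([
  [[0.5,0,0,0,2],[0.5,0,0,0,4],[0.5,0,0,0,4]],
])

```text
t: 48.35
tool_pos: [0.5657, 0.183, 0.2173]
tool_rot: [2.246, 2.196, -0.004]
contact_force: [-7.8, -5.0, 11.3]
opening: 0.0126
grip_force: 81.8
```

```bash
python3 -c "
from h import *
here()"
```

```text
pos [0.5657 0.183  0.2173] psi 88.72 F [-7.8 -5.  11.3] T [-0.64  1.45  0.01]
```

Emit:
servo_tool([
  [[3,0,0,0,0],[4,0,0,0,0],[4,0,0,-4,0],[4,0,0,-8,0],[4,0,0,-8,0]],
])

```text
t: 48.85
tool_pos: [0.569, 0.1843, 0.3018]
tool_rot: [2.241, 2.192, 0.016]
contact_force: [1.0, 0.7, 0.1]
opening: 0.0396
grip_force: 0.0
```

Emit:
servo_tool([
  [[4,-2,-2,1,0],[4,-4,-4,2,0],[4,-6,-5.6,2,0],[4,-6,-5.6,2,0],[4,-6,-5.6,2,0]],
])

```text
t: 49.35
tool_pos: [0.509, 0.1249, 0.2742]
tool_rot: [2.246, 2.196, 0.001]
contact_force: [0.2, 0.1, 1.1]
opening: 0.04
grip_force: 0.0
```

Run:
```python
from h import *
here();c=cam('wrist');save(c,'w17.png');ptr(c)
im=cv2.cvtColor(c['img'],cv2.COLOR_RGB2HSV)
g=cv2.GaussianBlur(c['img'],(3,3),0).max(axis=2); ys,xs=np.where(g<60)
W=np.array([px(c,x,y,.218)[:2] for x,y in zip(xs,ys)]); d=np.hypot(*(W-[.5672,.1845]).T)
W=W[(d<.033)&(d>.021)]-[.5672,.1845]; a=np.degrees(np.arctan2(W[:,1],W[:,0]))%180
print(len(a),np.histogram(a,18,(0,180))[0])
u=pj(c,(.438,.1832,.08)).astype(int);print(u,im[u[1],u[0]])
m=cv2.inRange(im,(45,90,60),(90,255,255)); n,l,st,ce=cv2.connectedComponentsWithStats(m)
for i in range(1,n):
    if 30<st[i,4]<3000: print(ce[i],st[i],px(c,*ce[i],.08))
```

```text
pos [0.509  0.1249 0.2742] psi 88.7 F [0.2 0.1 1.1] T [ 0.01  0.04 -0.05]
1 81 0.145 mid [505.5 198.7] bearing 2.9198 r 63.6 dir 2.899 len -5.7 5.7
1 81 0.145 mid [505.5 198.7] bearing 2.9058 r 62.9 dir 2.899 len -5.7 5.7
1 81 0.159 mid [505.8 198.7] bearing 2.9189 r 63.3 dir 2.899 len -5.4 5.4
1 81 0.159 mid [505.8 198.7] bearing 2.9048 r 62.6 dir 2.899 len -5.4 5.4
2 23 0.145 mid [517.5 195.9] bearing 2.9214 r 51.4 dir 2.922 len -4.4 4.2
2 23 0.145 mid [517.5 195.9] bearing 2.9041 r 50.6 dir 2.922 len -4.4 4.2
2 23 0.159 mid [517.1 196.1] bearing 2.9203 r 51.7 dir 2.922 len -4.2 4.0
2 23 0.159 mid [517.1 196.1] bearing 2.903 r 51.0 dir 2.922 len -4.2 4.0
1827 [142 121  95  63  39  39  63  71 101 141 115 141  70  62  90 152 166 156]
[188 114] [ 66 132 135]
[374.24460432  39.79856115] [367  20  16  39 278] [0.63129802 0.25432308 0.08      ]
[187.79580153 114.16412214] [175 102  26  26 524] [0.43689342 0.18362345 0.08      ]
[160.77593361 270.4439834 ] [147 261  34  18 241] [ 0.38463636 -0.00672022  0.08      ]
[267.01780627 295.36182336] [ 223  269   85   62 2808] [ 0.51839427 -0.0463885   0.08      ]
[229.22743682 277.42238267] [217 272  29  13 277] [ 0.47089163 -0.01805399  0.08      ]
[160.14457831 338.09036145] [155 326   9  30 166] [ 0.36850524 -0.11672888  0.08      ]
```

Run:
```python
from h import *
c=ld('w17');
g=c['img'].astype(int)
for nm,p in(('bar -y end',(.567,.161,.218)),('old end',(.5435,.1905,.218)),('old end2',(.590,.178,.218)),('+y end',(.567,.208,.218))):
    u=pj(c,p).astype(int); w=g[u[1]-4:u[1]+5,u[0]-4:u[0]+5]; print(nm,u,w.reshape(-1,3).max(0),w.reshape(-1,3).mean(0).round())
to(.437,.1836,.13)
```

```text
bar -y end [347 157] [215 216 199] [131. 132. 121.]
old end [311 110] [36 52 78] [26. 30. 37.]
old end2 [385 130] [208 204 196] [144. 142. 136.]
+y end [351  79] [39 38 39] [30. 30. 31.]
pos [0.5093 0.1253 0.2743] psi 88.73 F [0.6 0.5 0.4] T [ 0.03 -0.02  0.04]
shift cm [ 5.67 -7.36 14.43] turn None
```

Emit:
servo_tool([
  [[2,2,-2.5,0,0],[0,4,-5,0,0],[0,5.7,-7.4,2,0],[0,5.7,-7.4,6,0],[0,5.7,-7.4,10,0]],
])

```text
t: 49.9
tool_pos: [0.437, 0.1852, 0.1747]
tool_rot: [2.242, 2.198, 0.006]
contact_force: [1.1, 0.9, 0.4]
opening: 0.0001
grip_force: 0.0
```

Emit:
servo_tool([
  [[0,0,0,2.5,0],[0,0,0,4.3,0],[0,0,0,4.3,0],[0,0,0,4.3,0],[0,0,0,4.3,0]],
])

```text
t: 50.4
tool_pos: [0.4375, 0.1842, 0.1331]
tool_rot: [2.244, 2.196, 0.004]
contact_force: [0.6, 0.1, 0.2]
opening: 0.0
grip_force: 0.0
```

```bash
python3 -c "
from h import *
to(.437,.1836,.1)"
```

```text
pos [0.4375 0.1842 0.1331] psi 88.75 F [0.6 0.1 0.2] T [0.01 0.04 0.05]
shift cm [-0.06 -0.05  3.31] turn None
```

Emit:
servo_tool([
  [[0,0,0,0.9,0],[0,0,0,1.8,0],[0,0,0,2.4,0],[0,0,0,2.6,0],[0,0,0,2.8,0]],
])

```text
t: 50.9
tool_pos: [0.4359, 0.1836, 0.103]
tool_rot: [-2.246, -2.196, 0.001]
contact_force: [-1.6, -0.0, 2.1]
opening: 0.0002
grip_force: 1.1
```

Emit:
servo_tool([
  [[0,0,0,0.2,0],[0,0,0,0.4,0],[0,0,0,0.4,0]],
])

```text
t: 51.2
tool_pos: [0.4363, 0.1837, 0.0997]
tool_rot: [-2.246, -2.197, 0.0]
contact_force: [-2.6, -1.0, 4.5]
opening: 0.0002
grip_force: 2.1
```

Contact with the spring load rising; push a few more mm to the stop.

Emit:
servo_tool([
  [[0,0,0,0.2,0],[0,0,0,0.4,0],[0,0,0,0.4,0],[0,0,0,0.4,0]],
])

```text
t: 51.6
tool_pos: [0.4367, 0.1838, 0.0991]
tool_rot: [-2.245, -2.197, 0.002]
contact_force: [-13.9, -3.8, 24.8]
opening: -0.0001
grip_force: 12.3
```

Fully pressed (bottomed at 25 N). Retract clear, then check the final state.

Emit:
servo_tool([
  [[0,0,0,-2,0],[0,0,0,-6,0],[0,0,0,-11,0],[0,0,0,-16,0],[0,0,0,-21,0]],
])

```text
t: 52.1
tool_pos: [0.4361, 0.1837, 0.307]
tool_rot: [2.245, 2.196, 0.002]
contact_force: [0.7, 0.8, -0.3]
opening: -0.0001
grip_force: 0.0
```

Emit:
servo_tool([
  [[0,-3,0,0,0],[0,-6,3,0,0],[0,-6,7,0,0],[0,-6,7,2,0],[0,-6,7,2,0]],
])

```text
t: 52.6
tool_pos: [0.5044, 0.1216, 0.2817]
tool_rot: [-2.244, -2.193, 0.007]
contact_force: [-0.7, 0.1, -1.2]
opening: -0.0001
grip_force: 0.0
```

Emit:
servo_tool([
  [[0,0,0,0,0],[0,0,0,0,0],[0,0,0,0,0]],
])

```text
t: 52.9
tool_pos: [0.5049, 0.1225, 0.2866]
tool_rot: [2.244, 2.196, 0.003]
contact_force: [0.2, -0.6, -0.0]
opening: -0.0002
grip_force: 0.0
```

Run:
```python
from h import *
here();c=cam('wrist');save(c,'w18.png');ptr(c);print('s');s=cam('scene');briq(s)
im=cv2.cvtColor(s['img'],cv2.COLOR_RGB2HSV); m=cv2.inRange(im,(8,150,150),(20,255,255))
u=pj(s,(.3912,.34,.1)).astype(int); ys,xs=np.where(m[u[1]-25:u[1]+25,u[0]-25:u[0]+25]); print('rod',u,xs.mean()+u[0]-25,ys.mean()+u[1]-25,len(xs),px(s,xs.mean()+u[0]-25,ys.mean()+u[1]-25,.091))
```

```text
pos [0.5049 0.1225 0.2866] psi 88.77 F [ 0.2 -0.6 -0. ] T [ 0.04 -0.03 -0.01]
1 40 0.145 mid [505.9 199. ] bearing 2.9141 r 63.3 dir 2.951 len -5.6 5.0
1 40 0.145 mid [505.9 199. ] bearing 2.9 r 62.6 dir 2.951 len -5.6 5.0
1 40 0.159 mid [505.9 198.8] bearing 2.9164 r 63.3 dir 2.951 len -5.3 4.8
1 40 0.159 mid [505.9 198.8] bearing 2.9023 r 62.6 dir 2.951 len -5.3 4.8
2 20 0.145 mid [517.9 195.9] bearing 2.9205 r 50.9 dir 2.884 len -4.1 4.2
2 20 0.145 mid [517.9 195.9] bearing 2.903 r 50.2 dir 2.884 len -4.1 4.2
2 20 0.159 mid [517.3 195.9] bearing 2.9229 r 51.5 dir 2.884 len -3.9 4.0
2 20 0.159 mid [517.3 195.9] bearing 2.9056 r 50.8 dir 2.884 len -3.9 4.0
s
red [264.1   1.1] 66 ctr [ 1390.7 -1101.6] size [111.4  37. ] long axis deg 39.0
red [379.3  89.3] 12389 ctr [ 561.2 -719. ] size [1103.8  529.2] long axis deg 18.3
red [508.1 127.5] 88 ctr [  44.8 -817.2] size [ 25.5 178. ] long axis deg 92.0
red [384.3 149.1] 125 ctr [ 375.5 -408. ] size [51.3 58.6] long axis deg 103.0
red [461.3 265. ] 5940 ctr [ -24.  -127.3] size [505.4 228.5] long axis deg 84.0
red [137.7 243.1] 118 ctr [753.7 392.7] size [26.9 49.7] long axis deg 127.6
red [185.4 253.6] 178 ctr [621.6 337.4] size [26.4 66. ] long axis deg 103.3
red [199.4 258.9] 179 ctr [579.3 326.5] size [26.8 64. ] long axis deg 104.0
rod [251 281] nan nan 0 [nan nan nan]<stdin>:4: RuntimeWarning: Mean of empty slice.
  ret = ret.dtype.type(ret / rcount)
```

Run:
```python
from h import *
for s in(ld('scene0'),cam('scene')):
    im=cv2.cvtColor(s['img'],cv2.COLOR_RGB2HSV); m=cv2.inRange(im,(5,170,90),(20,255,255))[265:300,235:270]
    ys,xs=np.where(m); print(len(xs),xs.mean()+235 if len(xs) else 0,ys.mean()+265 if len(xs) else 0, ys.min()+265,ys.max()+265)
```

```text
137 250.42335766423358 282.6788321167883 274 293
135 248.8740740740741 282.31851851851854 273 292
```

The rod is standing in its holder as before, the briquettes are in the pot, and the pointer is on the tab. I'm handing the job in.

```bash
python3 -c "
from station import ctrl
print(ctrl.finish_job())"
```

```text
the job is handed in; nothing more can be done
None
```

The job is done in the order asked and handed in at about 53 s: both briquettes are in the pot, the six balls shifted about 20 mm or more, the rod is back in its holder, the pointer is on the red tab within about 0.01 rad, the knob is retightened, and the start button was pressed fully last; `finish_job()` returned no verdict.

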